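# Load the drinks tray on the patio table

### The arm

A 6-joint arm with a two-finger parallel gripper is mounted at the origin on the work surface. World frame = base frame: x ahead of the robot, y to its left, z up, the work surface at z = 0. Lengths are in m, angles in rad, forces in N, time in s.
With the tool pointing down it reaches from about 0.4 to 0.825 m from the base axis. Payload 7 kg.
Tool frame: the origin (TCP) lies on the centre line of the jaws, within the pads' length; the fingertips stand 22 mm ahead of it and the grasp point (between the pads) lies 3 mm ahead of it (arm.tcp_to_tips is the distance from the TCP to the fingertips, in m); z points along the fingers, y is the line along which they close (so a half turn about z gives the same grasp; the last joint's range is limited). The gripper opens to 88 mm and grips with 3 to 60 N. Pads are 19 mm wide; open, the fingers measure 130 mm over their backs; the gripper's body (78 mm by 193 mm) begins 47 mm behind the grasp point.
Start: joints at [-0.942, 0.359, 0.012, 0, -1.224, -0.288], TCP at [0.226, -0.636, 0.249] pointing down, gripper open.
Joint ranges: [-3.07, 3.07], [-1.43, 2.12], [-1.02, 1.25], [-3.03, 1.67], [-3.05, -0], [-3.03, 3.03]. Speed limits (rad/s): [2.39, 2.39, 3.01, 3.14, 3.14, 3.14].

### API

Orientations are given as [roll, pitch, yaw] about the fixed x, y, z axes, in that order (R = Rz(yaw) Ry(pitch) Rx(roll)).
In Python, from station import arm gives the robot as it stands.
- The arm moves only by the tool jog_arm, never from a script. Its argument "targets" is a list of rows, each an object of numbers: "dx", "dy", "dz": the shift along the tool's x, y, z in mm; "rx", "ry", "rz": the turn, a rotation vector about the tool's x, y, z in rad; "gripper": the closure, from 0 (fully open) to 1 (shut). In form: [{"dx": .., "dy": .., "dz": .., "rx": .., "ry": .., "rz": .., "gripper": ..}, ...]. A call has exactly 8 rows; each row is the pose to reach, as a shift and turn from the pose commanded when the call began, along the tool's axes at that moment; what a row does not reach only later rows make up. A row lasts 1/12 s, in which the tool goes at most 41.7 mm and 7.16 degrees, less where a joint would pass 70% of its speed; a pose out of reach is approached as far as the arm can. A call with a gripper value outside its range is refused whole. The fingers move at their own pace and stop on an object; "force" is the grip in N (left out, the last holds). Time passes only in rows, so rows that repeat a pose let the fingers close, or fill a call up. It gives the time, the measured TCP pose, the force, the opening and the grip force at its end, in the units of the state.
- arm.get_state(): the state, without advancing time (a new reading comes with each control period).
- arm.grab_frame(name): name is "scene" or "top"; returns a dict with "frame" (420x560x3 uint8, red, green, blue), "z_map" (420x560 float32, m along the optical axis (not along the pixel's ray), 0 where there is no reading), "fx", "fy", "cx", "cy" (pixels), "view" (4x4, takes a point from world to camera coordinates). Camera axes: x right, y down, z forward; pixel columns grow to the right and rows downward; lengths in m; the calibration is good to about 2 mm. A picture is of the moment at which its call begins.
- arm.job_done(): hands the job in; it is judged then, once.
The state is a dict: "t": time; "q": joint angles; "qd": joint speeds; "joint_efforts": joint torques, N m; "eef_pos": TCP position; "ee_rot": TCP orientation; "force": force on the tool from outside, world axes, zero at the start; "moment": the same for the moment, N m; "width": finger opening in m; "gripper_force": force on a finger pad.
Only numpy, scipy, OpenCV 4.12 (cv2) and the standard library are available. Lean on these libraries where they do the work, as an engineer would, in place of code of your own. Each camera call takes 0.05 s, during which the arm holds its last target. There are 200 camera calls.

### The job

Get the drinks tray ready to carry indoors: stand the china sugar bowl in the middle of the round cork mat on the tray and put its lid on, stand the empty yellow cup upright in the middle of the round blue coaster, and lay the bottle opener flat in the long green dish. Set the china down gently, without dropping it. Leave the yellow cup that holds the straws and the steel spreader where they are.

Things in the scene. Friction and masses are not known exactly. Their poses are not given: they have to be found in the camera images.
- sugar_bowl: Loose empty white china sugar bowl without handles, round, straight-sided: outside diameter 66 from 30 mm up to the open rim (narrowing to a foot of diameter 48), 62 high, inside diameter 56 at the rim, wall 5, about 0.2 kg. Grip it across the outside, 66 wide. Origin: centre of its underside; z up.
- bowl_lid: Loose white china lid of the sugar bowl, knob up, about 0.08 kg. Plug below: diameter 44, 6 high, enters the bowl's mouth with 6 mm play all round; disc: diameter 72, from 6 to 12 mm above the origin, rests on the rim; blue knob to grip: upright, diameter 20, from 12 to 33 mm above the origin. Origin: centre of the plug's underside, z up; lid on: 56 mm above the bowl's origin.
- cup: Loose empty yellow plastic cup, open at the top: diameter 56 at the foot widening evenly to 68 at the rim, 95 high, wall 3, about 0.05 kg. Grip it across the outside about 70 mm up (65 wide). Origin: centre of its underside; z up.
- opener: Loose stainless bottle opener lying flat, 140 long: bar handle 16 wide and 10 thick from x -70 to +28 mm, then a ring head 44 wide and 9 thick to x +70. Grip the bar across, at the origin. About 0.09 kg. Origin: underside, middle of the length, near the centre of mass; x along its length to the ring, z up.
- tray: Fixed dark wood tray on the table, 210 (x) by 370 (y), floor 6 thick, walls 25 high and 8 thick, brass handles at its y ends up to 49 high. It carries the cork mat, the blue coaster and the green dish in a row along its y, 115 mm apart, in any order, all held fast. Origin: centre of its underside.
- cork_mat: Target for the sugar bowl: round cork mat held fast on the tray, diameter 100, 8 thick. Origin: centre of its underside (on the tray floor), z up.
- coaster: Target for the empty cup: round flat blue coaster held fast on the tray, diameter 90, 5 thick. Origin: centre of its underside (on the tray floor), z up.
- dish: Target for the opener: oblong shallow green dish held fast on the tray, outside 176 (x) by 82 (y) by 14 high, wall and floor 4, so inside 168 by 74 by 10 deep. Origin: centre of its underside (on the tray floor), x along its length, z up.
- straw_cup: Look-alike, to be left alone: loose yellow cup of the same size as the empty one, but holding five coloured drinking straws that rise to 148 mm above the table. Origin: centre of its underside.
- spreader: Look-alike, to be left alone: loose stainless butter spreader lying flat, 140 long, bar handle 15 wide and 10 thick, thin rounded blade 26 wide instead of a ring. Origin: underside, middle of the length; x along its length to the blade.
Not all that is in view belongs to the job. What is shaped like the sugar_bowl but pink or red is not meant.

How it is judged:
By the outcome, as a careful person would: the job done as asked, in the order asked, and still so for the second after the job is handed in, with the robot touching nothing.
It also fails if it takes over 125 s, if anything falls off the work surface, if the arm or the gripper's body presses on something with over 40 N, if the wrist force passes 120 N, or if a joint passes its speed limit or range.

## Working session

There is one attempt and no reset: what is moved stays moved. The work goes in short steps, Python scripts to look and compute and a tool call to move; the robot and the scene stay as the last step left them, time stands still between calls to the robot, and variables do not carry over. Pictures are saved under pics/ and viewed, at most 14 in all, crops included, and the job is handed in when it is done.

Besides the shell and the picture viewer there is one more tool, called after ">>>" by a JSON object that holds its "fn" and its "kwargs". jog_arm: Moves the arm, as the interface text tells. Its arguments: {"type":"object","properties":{"targets":{"type":"array","items":{"type":"object","properties":{"dx":{"type":"number"},"dy":{"type":"number"},"dz":{"type":"number"},"rx":{"type":"number"},"ry":{"type":"number"},"rz":{"type":"number"},"gripper":{"type":"number"}}}},"force":{"type":"number"}},"required":["targets"]}

```bash
ls; mkdir -p pics; cat > h.py <<'E'
import numpy as np,cv2
from station import arm
def grab(n):
    f=arm.grab_frame(n); np.savez('/tmp/%s.npz'%n,**f); return f
def load(n): return dict(np.load('/tmp/%s.npz'%n))
def world(f):
    h,w=f['z_map'].shape; v,u=np.mgrid[:h,:w]; z=f['z_map']
    P=np.stack([(u-f['cx'])/f['fx']*z,(v-f['cy'])/f['fy']*z,z],-1)
    V=np.linalg.inv(f['view']); return P@V[:3,:3].T+V[:3,3]
def save(f,name,box=None,s=1):
    im=f['frame']
    if box: im=im[box[1]:box[3],box[0]:box[2]]
    cv2.imwrite('pics/'+name,cv2.resize(im,None,fx=s,fy=s,interpolation=cv2.INTER_CUBIC)[:,:,::-1])
E
python3 - <<'E'
from h import *
print(arm.get_state())
for n in('top','scene'):
    f=grab(n); save(f,n+'0.png',s=1.42); print(n,np.linalg.inv(f['view']).round(3),f['fx'],f['cx'],f['cy'])
E
```

```text
pics
{'t': 0.0, 'q': array([-9.41892013e-01,  3.59422462e-01,  1.10201277e-02, -3.44649675e-04,
       -1.22411007e+00, -2.88112914e-01]), 'qd': array([-0.00090354, -0.00079604,  0.0016574 ,  0.00047861, -0.00226221,
        0.00058343]), 'joint_efforts': array([-3.66342128e-04, -5.82713699e+01,  2.93048483e+01,  6.99690118e+00,
        6.88182103e-03, -1.54354439e-04]), 'eef_pos': array([ 0.2254265 , -0.63574168,  0.24758379]), 'ee_rot': array([ 3.13985525e+00, -1.77026773e-04, -2.80091849e+00]), 'force': array([-0.25869622, -0.24175146, -0.06452056]), 'moment': array([-0.00190455, -0.02936584, -0.02563677]), 'gripper_force': 0.0, 'width': 0.08747856432087404}
top [[ 0.00e+00 -9.99e-01  4.80e-02  3.91e-01]
 [-9.99e-01  1.00e-03  3.20e-02 -1.90e-02]
 [-3.20e-02 -4.80e-02 -9.98e-01  1.16e+00]
 [ 0.00e+00  0.00e+00  0.00e+00  1.00e+00]] 517.7802775069576 279.56047296781026 215.50418282699954
scene [[ 0.474  0.637 -0.607  1.213]
 [ 0.88  -0.354  0.316 -0.386]
 [-0.013 -0.685 -0.729  0.951]
 [ 0.     0.     0.     1.   ]] 490.2333964268408 282.29585382187696 200.49688075809914
```

View pics/top0.png

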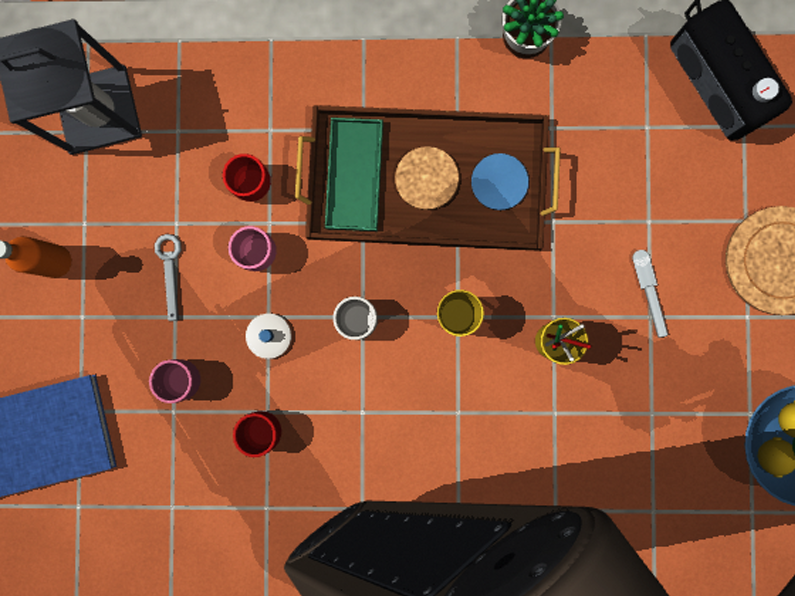

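View pics/scene0.png

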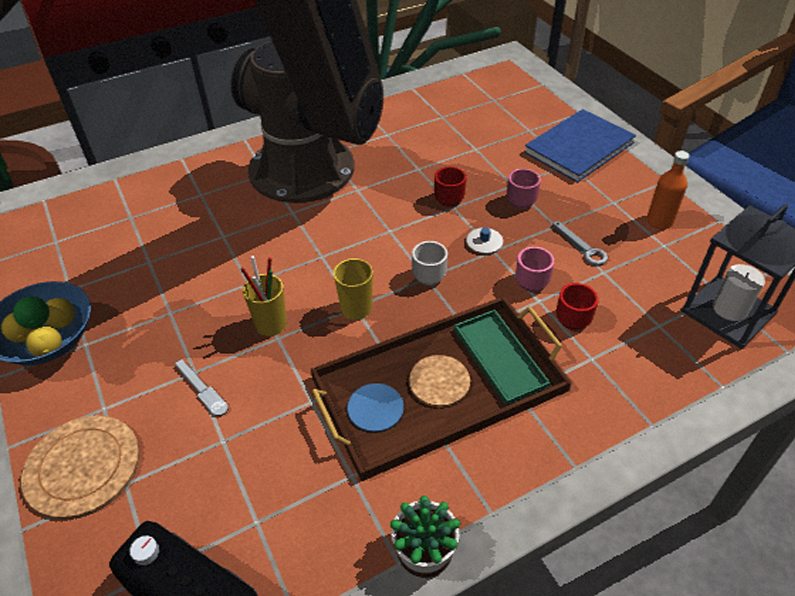

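The top view shows the following:
- **White bowl:** (355,318).
- **Lid with blue knob:** (269,336).
- **Empty yellow cup:** (460,313). The cup at (564,341) holds straws.
- **Ring opener:** (170,278). The spreader with a blade is at (650,293).
- **Tray:** dish (355,175), cork (427,178), coaster (500,181). The other cork disc, at (780,260), is off the tray.

Next I'll take the confirming crop and measure.

```bash
python3 - <<'E'
from h import *
f=load('top'); save(f,'crop.png',(95,155,415,260),2.5)
W=world(f); im=f['frame']; hsv=cv2.cvtColor(im,cv2.COLOR_RGB2HSV)
def reg(name,c,r,zlo,zhi,extra=None):
    c=np.array(c)/1.42; v,u=np.mgrid[:420,:560]
    m=(np.hypot(u-c[0],v-c[1])<r)&(W[...,2]>zlo)&(W[...,2]<zhi)&(f['z_map']>0)
    if extra is not None:m&=extra
    p=W[m]; (cc,rr)=cv2.minEnclosingCircle(p[:,:2].astype(np.float32))
    print(name,len(p),'circ',np.round(cc,4),round(rr,4),'mean',p.mean(0).round(4)); return p
reg('bowl',(355,318),24,.055,.07)
reg('lid',(269,336),24,.006,.02)
reg('knob',(266,336),12,.028,.045)
reg('cup',(460,313),26,.088,.105)
reg('straw',(564,341),26,.088,.105)
reg('cork',(427,178),30,.010,.02,(hsv[...,0]<22)&(hsv[...,2]>120))
reg('coast',(500,181),30,.005,.02,(hsv[...,0]>95)&(hsv[...,0]<125)&(hsv[...,1]>100))
p=reg('dish',(355,175),60,.0,.03,(hsv[...,0]>60)&(hsv[...,0]<90)&(hsv[...,1]>80))
r=cv2.minAreaRect(p[:,:2].astype(np.float32));print(r)
m=(hsv[...,1]<80)
p=reg('opener',(170,278),36,.005,.02,m); r=cv2.minAreaRect(p[:,:2].astype(np.float32));print(r)
v,u=np.mgrid[:420,:560]
for vv in(180,195,205,215,220):
    print(vv,W[vv,115:128,2].round(3))
for n,c in dict(bottle=(40,258),pinkA=(250,248),pinkB=(171,381),redA=(246,177),redB=(256,434)).items():
    u_,v_=(np.array(c)/1.42).astype(int);print(n,W[v_,u_].round(3))
E
```

```text
bowl 202 circ [0.4263 0.081 ] 0.0329 mean [0.4268 0.0808 0.0609]
lid 652 circ [0.4005 0.2221] 0.0363 mean [0.3998 0.222  0.0098]
knob 63 circ [0.3998 0.2224] 0.0101 mean [0.4    0.2219 0.0318]
cup 155 circ [ 0.4329 -0.0753] 0.0338 mean [ 0.434  -0.0762  0.0938]
straw 196 circ [ 0.3922 -0.2239] 0.0339 mean [ 0.3925 -0.2246  0.0943]
cork 1412 circ [ 0.6486 -0.0279] 0.0501 mean [ 0.649  -0.0274  0.0135]
coast 1222 circ [ 0.6431 -0.1429] 0.0451 mean [ 0.6425 -0.1424  0.0102]
dish 2878 circ [0.6543 0.0871] 0.0956 mean [0.6558 0.0875 0.0106]
((0.6548684239387512, 0.08703067153692245), (0.0823482796549797, 0.1764984130859375), 86.87446594238281)
opener 449 circ [0.4928 0.3798] 0.0685 mean [0.4974 0.3804 0.0085]
((0.4937204122543335, 0.375336229801178), (0.13667011260986328, 0.040829360485076904), 11.958603858947754)
180 [ 0.009  0.007  0.004  0.006  0.004  0.008  0.009  0.01   0.007  0.006
 -0.002 -0.003  0.   ]
195 [-0.004  0.011  0.01   0.004  0.01   0.007  0.008  0.006  0.002 -0.002
  0.002  0.001 -0.002]
205 [ 0.    -0.     0.006  0.009  0.009  0.005  0.012  0.006  0.008  0.001
 -0.001 -0.001 -0.003]
215 [ 0.    -0.001 -0.     0.009  0.01   0.012  0.007  0.008  0.008  0.009
 -0.    -0.002 -0.002]
220 [ 0.003 -0.     0.002  0.006  0.006  0.008  0.008  0.004  0.01   0.005
 -0.     0.001  0.001]
bottle [0.515 0.541 0.1  ]
pinkA [0.541 0.253 0.003]
pinkB [0.329 0.377 0.006]
redA [0.654 0.26  0.005]
redB [0.247 0.241 0.005]
```

View pics/crop.png

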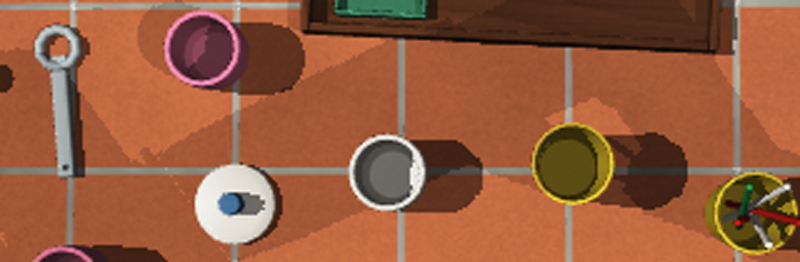

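```bash
cat > go.py <<'E'
import sys; from h import *
from scipy.spatial.transform import Rotation as Ro
def go(*wps):  # each x y z(m) yaw(rad) -> tool-frame shift (mm) and rz
    s=arm.get_state(); R=Ro.from_euler('xyz',s['ee_rot']).as_matrix()
    print('at',s['eef_pos'].round(4),s['ee_rot'].round(4),'w',round(s['width'],4),'gf',round(s['gripper_force'],1),'F',s['force'].round(1),'t',round(s['t'],1))
    for x,y,z,yaw in wps:
        d=R.T@(np.array([x,y,z])-s['eef_pos'])*1000
        e=(yaw-s['ee_rot'][2]+np.pi)%(2*np.pi)-np.pi
        print((x,y,z,yaw),'-> d',d.round(1),'rz',round(-e,3))
if __name__=='__main__':
    a=list(map(float,sys.argv[1:])); go(*[a[i:i+4] for i in range(0,len(a),4)])
E
python3 go.py .45 -.3 .25 -1.9  .4263 .081 .2 -1.571 
python3 - <<'E'
from h import *
f=load('top');W=world(f);hsv=cv2.cvtColor(f['frame'],cv2.COLOR_RGB2HSV)
v,u=np.mgrid[:420,:560]
m=(hsv[...,1]<100)&(u>108)&(u<132)&(v>162)&(v<228)&(W[...,2]>.003)
p=W[m][:,:2]; print(p[:,0].min(),p[:,0].max())
h=p[(p[:,0]<.515)]
a=np.polyfit(h[:,0],h[:,1],1); xs=(p[:,0].min()+p[:,0].max())/2
print(len(h),'slope',a, 'mid',xs,np.polyval(a,xs))
r=p[p[:,0]>p[:,0].max()-.042];print('ring',r.mean(0), r.min(0),r.max(0), np.polyval(a,r.mean(0)[0]))
E
```

```text
at [ 0.2255 -0.6358  0.2477] [ 3.1401e+00 -2.0000e-04 -2.8009e+00] w 0.0874 gf 0.0 F [-0.   0.3  0.4] t 0.1
(0.45, -0.3, 0.25, -1.9) -> d [-323.8  241.5   -2. ] rz -0.901
(0.4263, 0.081, 0.2, -1.571) -> d [-428.8  608.4   48.6] rz -1.23
0.4250802772695633 0.5615590001871528
295 slope [0.07785273 0.34121233] mid 0.49331963872835805 0.37961861359031396
ring [0.54018965 0.3844715 ] [0.51971508 0.3634161 ] [0.561559   0.40512441] 0.38326757170585557
```

>>> {"fn": "jog_arm", "kwargs": {"targets": [{"dx":-24,"dy":18,"dz":0,"rz":-0.08},{"dx":-56,"dy":42,"dz":0,"rz":-0.19},{"dx":-88,"dy":66,"dz":0,"rz":-0.3},{"dx":-120,"dy":90,"dz":0,"rz":-0.41},{"dx":-152,"dy":114,"dz":0,"rz":-0.52},{"dx":-184,"dy":138,"dz":0,"rz":-0.63},{"dx":-216,"dy":162,"dz":0,"rz":-0.74},{"dx":-248,"dy":186,"dz":0,"rz":-0.85}], "force": 20}}

```text
invalid input at $.targets[0]: expected keys dx, dy, dz, rx, ry, rz, gripper
```

```bash
python3 go.py .4263 .081 .15 -1.571
```

```text
at [ 0.2255 -0.6358  0.2477] [ 3.1401e+00 -2.0000e-04 -2.8009e+00] w 0.0874 gf 0.0 F [-0.   0.3  0.4] t 0.1
(0.4263, 0.081, 0.15, -1.571) -> d [-428.8  608.3   98.6] rz -1.23
```

>>> {"fn": "jog_arm", "kwargs": {"targets": [{"dx":-24,"dy":18,"dz":0,"rx":0,"ry":0,"rz":-0.08,"gripper":0},{"dx":-56,"dy":42,"dz":0,"rx":0,"ry":0,"rz":-0.19,"gripper":0},{"dx":-88,"dy":66,"dz":0,"rx":0,"ry":0,"rz":-0.3,"gripper":0},{"dx":-120,"dy":90,"dz":0,"rx":0,"ry":0,"rz":-0.41,"gripper":0},{"dx":-152,"dy":114,"dz":0,"rx":0,"ry":0,"rz":-0.52,"gripper":0},{"dx":-184,"dy":138,"dz":0,"rx":0,"ry":0,"rz":-0.63,"gripper":0},{"dx":-216,"dy":162,"dz":0,"rx":0,"ry":0,"rz":-0.74,"gripper":0},{"dx":-248,"dy":186,"dz":0,"rx":0,"ry":0,"rz":-0.85,"gripper":0}], "force": 20}}

```text
t: 0.77
eef_pos: [0.3977, -0.3761, 0.2484]
ee_rot: [3.141, 0.0, -1.946]
force: [1.8, -0.7, 0.1]
width: 0.0873
gripper_force: 0.0
```

```bash
python3 go.py .4263 .081 .15 -1.571
```

```text
at [ 0.3977 -0.3761  0.2484] [ 3.1414e+00  1.0000e-04 -1.9456e+00] w 0.0873 gf 0.0 F [ 1.8 -0.7  0.1] t 0.8
(0.4263, 0.081, 0.15, -1.571) -> d [-435.9  140.7   98.5] rz -0.375
```

>>> {"fn": "jog_arm", "kwargs": {"targets": [{"dx":-35,"dy":11,"dz":0,"rx":0,"ry":0,"rz":-0.05,"gripper":0},{"dx":-70,"dy":22,"dz":0,"rx":0,"ry":0,"rz":-0.1,"gripper":0},{"dx":-105,"dy":34,"dz":0,"rx":0,"ry":0,"rz":-0.15,"gripper":0},{"dx":-140,"dy":45,"dz":0,"rx":0,"ry":0,"rz":-0.2,"gripper":0},{"dx":-175,"dy":56,"dz":0,"rx":0,"ry":0,"rz":-0.25,"gripper":0},{"dx":-210,"dy":68,"dz":0,"rx":0,"ry":0,"rz":-0.3,"gripper":0},{"dx":-245,"dy":79,"dz":0,"rx":0,"ry":0,"rz":-0.34,"gripper":0},{"dx":-280,"dy":90,"dz":10,"rx":0,"ry":0,"rz":-0.375,"gripper":0}]}}

```text
t: 1.43
eef_pos: [0.418, -0.0829, 0.24]
ee_rot: [-3.138, 0.0, -1.573]
force: [1.1, 0.0, 0.3]
width: 0.0874
gripper_force: 0.0
```

```bash
python3 go.py .4263 .081 .13 -1.571  .4263 .081 .048 -1.571
```

```text
at [ 0.418  -0.0829  0.24  ] [-3.1383e+00  3.0000e-04 -1.5735e+00] w 0.0874 gf 0.0 F [1.1 0.  0.3] t 1.4
(0.4263, 0.081, 0.13, -1.571) -> d [-163.8   -7.5  110.1] rz -0.002
(0.4263, 0.081, 0.048, -1.571) -> d [-163.8   -7.3  192.1] rz -0.002
```

>>> {"fn": "jog_arm", "kwargs": {"targets": [{"dx":-33,"dy":-2,"dz":15,"rx":0,"ry":0,"rz":0,"gripper":0},{"dx":-66,"dy":-4,"dz":35,"rx":0,"ry":0,"rz":0,"gripper":0},{"dx":-98,"dy":-5,"dz":55,"rx":0,"ry":0,"rz":0,"gripper":0},{"dx":-130,"dy":-7,"dz":75,"rx":0,"ry":0,"rz":0,"gripper":0},{"dx":-155,"dy":-8,"dz":100,"rx":0,"ry":0,"rz":0,"gripper":0},{"dx":-164,"dy":-8,"dz":125,"rx":0,"ry":0,"rz":0,"gripper":0},{"dx":-164,"dy":-8,"dz":140,"rx":0,"ry":0,"rz":0,"gripper":0},{"dx":-164,"dy":-8,"dz":143,"rx":0,"ry":0,"rz":0,"gripper":0}]}}

```text
t: 2.1
eef_pos: [0.4244, 0.0791, 0.0929]
ee_rot: [3.137, -0.003, -1.575]
force: [-0.8, -1.4, 0.1]
width: 0.0879
gripper_force: 0.0
```

```bash
python3 go.py .4263 .081 .048 -1.571; python3 -c "
from h import *
f=grab('scene'); save(f,'a.png',(210,100,450,260),3.3)"
```

```text
at [0.4244 0.0791 0.0929] [ 3.1371e+00 -2.7000e-03 -1.5747e+00] w 0.0879 gf 0.0 F [-0.8 -1.4  0.1] t 2.1
(0.4263, 0.081, 0.048, -1.571) -> d [-2.  -2.1 44.9] rz -0.004
```

View pics/a.png

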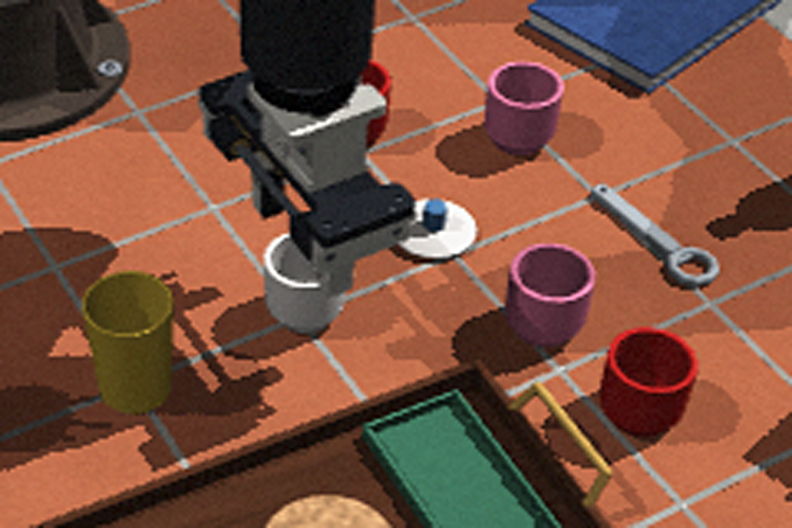

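The fingers straddle the white bowl at crop pixel (300,280), with the front finger at (335,270). I'll lower and close.

>>> {"fn": "jog_arm", "kwargs": {"targets": [{"dx":-2,"dy":-2,"dz":12,"rx":0,"ry":0,"rz":0,"gripper":0},{"dx":-2,"dy":-2,"dz":25,"rx":0,"ry":0,"rz":0,"gripper":0},{"dx":-2,"dy":-2,"dz":38,"rx":0,"ry":0,"rz":0,"gripper":0},{"dx":-2,"dy":-2,"dz":45,"rx":0,"ry":0,"rz":0,"gripper":0},{"dx":-2,"dy":-2,"dz":45,"rx":0,"ry":0,"rz":0,"gripper":0},{"dx":-2,"dy":-2,"dz":45,"rx":0,"ry":0,"rz":0,"gripper":0.2},{"dx":-2,"dy":-2,"dz":45,"rx":0,"ry":0,"rz":0,"gripper":0.5},{"dx":-2,"dy":-2,"dz":45,"rx":0,"ry":0,"rz":0,"gripper":0.5}], "force": 20}}

```text
t: 2.82
eef_pos: [0.4288, 0.0816, 0.0514]
ee_rot: [-3.14, 0.001, -1.576]
force: [-0.4, 0.7, 0.1]
width: 0.0733
gripper_force: 0.0
```

```bash
python3 go.py .4263 .081 .12 -1.571
```

```text
at [0.4288 0.0816 0.0514] [-3.1403e+00  9.0000e-04 -1.5759e+00] w 0.0733 gf 0.0 F [-0.4  0.7  0.1] t 2.8
(0.4263, 0.081, 0.12, -1.571) -> d [  0.6   2.4 -68.6] rz -0.005
```

>>> {"fn": "jog_arm", "kwargs": {"targets": [{"dx":0,"dy":0,"dz":0,"rx":0,"ry":0,"rz":0,"gripper":0.5},{"dx":0,"dy":0,"dz":0,"rx":0,"ry":0,"rz":0,"gripper":0.5},{"dx":0,"dy":0,"dz":0,"rx":0,"ry":0,"rz":0,"gripper":0.5},{"dx":0,"dy":0,"dz":0,"rx":0,"ry":0,"rz":0,"gripper":0.5},{"dx":0,"dy":0,"dz":0,"rx":0,"ry":0,"rz":0,"gripper":0.5},{"dx":0,"dy":0,"dz":0,"rx":0,"ry":0,"rz":0,"gripper":0.5},{"dx":0,"dy":0,"dz":0,"rx":0,"ry":0,"rz":0,"gripper":0.5},{"dx":0,"dy":0,"dz":0,"rx":0,"ry":0,"rz":0,"gripper":0.5}]}}

```text
t: 3.48
eef_pos: [0.4282, 0.0814, 0.0512]
ee_rot: [-3.141, 0.0, -1.576]
force: [-1.7, 0.5, 7.1]
width: 0.066
gripper_force: 20.0
```

```bash
python3 go.py .4263 .081 .12 -1.571
```

```text
at [0.4282 0.0814 0.0512] [-3.1413e+00  2.0000e-04 -1.5757e+00] w 0.066 gf 20.0 F [-1.7  0.5  7.1] t 3.5
(0.4263, 0.081, 0.12, -1.571) -> d [  0.4   1.9 -68.8] rz -0.005
```

>>> {"fn": "jog_arm", "kwargs": {"targets": [{"dx":0,"dy":0,"dz":-5,"rx":0,"ry":0,"rz":0,"gripper":0.5},{"dx":0,"dy":0,"dz":-15,"rx":0,"ry":0,"rz":0,"gripper":0.5},{"dx":0,"dy":0,"dz":-30,"rx":0,"ry":0,"rz":0,"gripper":0.5},{"dx":5,"dy":-10,"dz":-47,"rx":0,"ry":0,"rz":0,"gripper":0.5},{"dx":14,"dy":-28,"dz":-62,"rx":0,"ry":0,"rz":0,"gripper":0.5},{"dx":26,"dy":-52,"dz":-72,"rx":0,"ry":0,"rz":0,"gripper":0.5},{"dx":39,"dy":-78,"dz":-76,"rx":0,"ry":0,"rz":0,"gripper":0.5},{"dx":52,"dy":-104,"dz":-76,"rx":0,"ry":0,"rz":0,"gripper":0.5}]}}

```text
t: 4.15
eef_pos: [0.5337, 0.0286, 0.1285]
ee_rot: [-3.139, 0.001, -1.575]
force: [-0.2, 0.8, -3.8]
width: 0.0663
gripper_force: 20.0
```

>>> {"fn": "jog_arm", "kwargs": {"targets": [{"dx":13,"dy":-26,"dz":0,"rx":0,"ry":0,"rz":0,"gripper":0.5},{"dx":26,"dy":-52,"dz":0,"rx":0,"ry":0,"rz":0,"gripper":0.5},{"dx":38,"dy":-76,"dz":0,"rx":0,"ry":0,"rz":0,"gripper":0.5},{"dx":48,"dy":-96,"dz":5,"rx":0,"ry":0,"rz":0,"gripper":0.5},{"dx":54,"dy":-108,"dz":15,"rx":0,"ry":0,"rz":0,"gripper":0.5},{"dx":57,"dy":-114,"dz":24,"rx":0,"ry":0,"rz":0,"gripper":0.5},{"dx":57,"dy":-114,"dz":26,"rx":0,"ry":0,"rz":0,"gripper":0.5},{"dx":57,"dy":-114,"dz":26,"rx":0,"ry":0,"rz":0,"gripper":0.5}]}}

```text
t: 4.82
eef_pos: [0.6443, -0.0289, 0.0991]
ee_rot: [3.138, -0.0, -1.577]
force: [0.0, -1.4, -2.5]
width: 0.0659
gripper_force: 20.0
```

>>> {"fn": "jog_arm", "kwargs": {"targets": [{"dx":0,"dy":0,"dz":0,"rx":0,"ry":0,"rz":0,"gripper":0.5},{"dx":0,"dy":0,"dz":0,"rx":0,"ry":0,"rz":0,"gripper":0.5},{"dx":0,"dy":0,"dz":0,"rx":0,"ry":0,"rz":0,"gripper":0.5},{"dx":0,"dy":0,"dz":0,"rx":0,"ry":0,"rz":0,"gripper":0.5},{"dx":0,"dy":0,"dz":0,"rx":0,"ry":0,"rz":0,"gripper":0.5},{"dx":0,"dy":0,"dz":0,"rx":0,"ry":0,"rz":0,"gripper":0.5},{"dx":0,"dy":0,"dz":0,"rx":0,"ry":0,"rz":0,"gripper":0.5},{"dx":0,"dy":0,"dz":0,"rx":0,"ry":0,"rz":0,"gripper":0.5}]}}

```text
t: 5.48
eef_pos: [0.6457, -0.0287, 0.1006]
ee_rot: [-3.141, 0.0, -1.576]
force: [-0.2, 0.9, -2.4]
width: 0.066
gripper_force: 20.0
```

```bash
python3 go.py .6486 -.0279 .0652 -1.571; python3 - <<'E'
from h import *
f=grab('scene'); save(f,'b.png',(230,150,430,300),4)
W=world(f)
# project expected bowl rim centre / mat
def px(p):
    c=f['view']@np.r_[p,1]; return (c[0]/c[2]*f['fx']+f['cx'],c[1]/c[2]*f['fy']+f['cy'])
s=arm.get_state()['eef_pos']
m=(W[...,2]>s[2]+.005)&(W[...,2]<s[2]+.016)&(np.hypot(W[...,0]-s[0],W[...,1]-s[1])<.045)&(f['frame'].min(-1)>110)
p=W[m]; print(len(p),p.min(0),p.max(0)); print(cv2.minEnclosingCircle(p[:,:2].astype(np.float32)))
E
```

```text
at [ 0.6457 -0.0287  0.1006] [-3.1415  0.     -1.5758] w 0.066 gf 20.0 F [-0.2  0.9 -2.4] t 5.5
(0.6486, -0.0279, 0.0652, -1.571) -> d [-0.8 -2.9 35.4] rz -0.005
57 [ 0.61540999 -0.05968918  0.10575609] [ 0.66645912 -0.02569849  0.11446392]
((0.6405758261680603, -0.04132247716188431), 0.027943508699536324)
```

View pics/b.png

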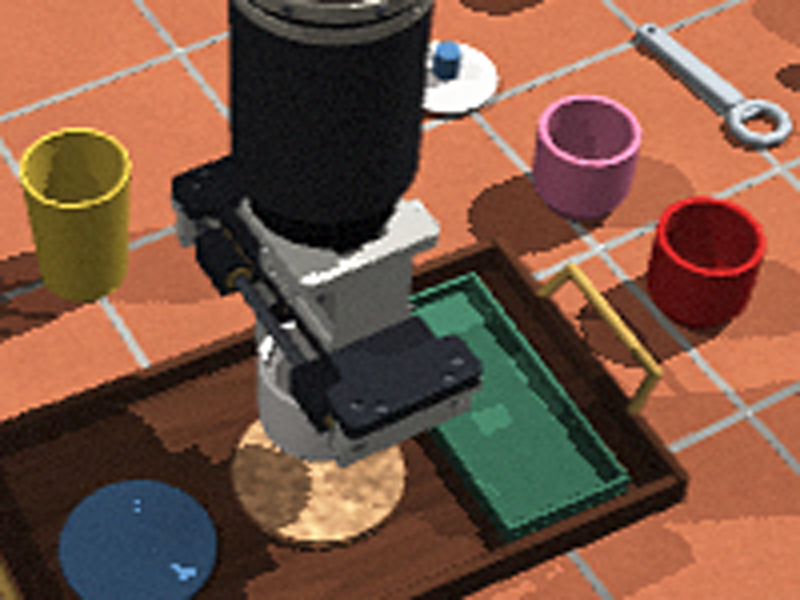

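The bowl hangs level above the cork mat, with the mat centred at crop (320,480). I'll lower it gently.

>>> {"fn": "jog_arm", "kwargs": {"targets": [{"dx":-1,"dy":-3,"dz":6,"rx":0,"ry":0,"rz":0,"gripper":0.5},{"dx":-1,"dy":-3,"dz":13,"rx":0,"ry":0,"rz":0,"gripper":0.5},{"dx":-1,"dy":-3,"dz":20,"rx":0,"ry":0,"rz":0,"gripper":0.5},{"dx":-1,"dy":-3,"dz":25,"rx":0,"ry":0,"rz":0,"gripper":0.5},{"dx":-1,"dy":-3,"dz":29,"rx":0,"ry":0,"rz":0,"gripper":0.5},{"dx":-1,"dy":-3,"dz":31,"rx":0,"ry":0,"rz":0,"gripper":0.5},{"dx":-1,"dy":-3,"dz":32,"rx":0,"ry":0,"rz":0,"gripper":0.5},{"dx":-1,"dy":-3,"dz":33,"rx":0,"ry":0,"rz":0,"gripper":0.5}]}}

```text
t: 6.2
eef_pos: [0.6488, -0.0277, 0.0675]
ee_rot: [-3.142, -0.0, -1.576]
force: [0.0, 0.8, -2.0]
width: 0.0659
gripper_force: 20.0
```

>>> {"fn": "jog_arm", "kwargs": {"targets": [{"dx":0,"dy":0,"dz":0,"rx":0,"ry":0,"rz":0,"gripper":0.5},{"dx":0,"dy":0,"dz":0,"rx":0,"ry":0,"rz":0,"gripper":0.5},{"dx":0,"dy":0,"dz":0.5,"rx":0,"ry":0,"rz":0,"gripper":0.5},{"dx":0,"dy":0,"dz":1,"rx":0,"ry":0,"rz":0,"gripper":0.5},{"dx":0,"dy":0,"dz":1.5,"rx":0,"ry":0,"rz":0,"gripper":0.5},{"dx":0,"dy":0,"dz":2,"rx":0,"ry":0,"rz":0,"gripper":0.5},{"dx":0,"dy":0,"dz":2,"rx":0,"ry":0,"rz":0,"gripper":0.5},{"dx":0,"dy":0,"dz":2,"rx":0,"ry":0,"rz":0,"gripper":0.5}]}}

```text
t: 6.87
eef_pos: [0.6487, -0.0277, 0.0655]
ee_rot: [3.142, 0.0, -1.576]
force: [0.1, -0.4, -3.1]
width: 0.066
gripper_force: 20.0
```

```bash
python3 go.py .6486 -.0279 .0652 -1.571
```

```text
at [ 0.6487 -0.0277  0.0655] [ 3.1416  0.     -1.5758] w 0.066 gf 20.0 F [ 0.1 -0.4 -3.1] t 6.9
(0.6486, -0.0279, 0.0652, -1.571) -> d [0.2 0.1 0.3] rz -0.005
```

Not in contact yet, since the weight still shows. I'll go down slowly in 0.5 mm steps.

>>> {"fn": "jog_arm", "kwargs": {"targets": [{"dx":0,"dy":0,"dz":0.3,"rx":0,"ry":0,"rz":0,"gripper":0.5},{"dx":0,"dy":0,"dz":0.6,"rx":0,"ry":0,"rz":0,"gripper":0.5},{"dx":0,"dy":0,"dz":0.9,"rx":0,"ry":0,"rz":0,"gripper":0.5},{"dx":0,"dy":0,"dz":1.2,"rx":0,"ry":0,"rz":0,"gripper":0.5},{"dx":0,"dy":0,"dz":1.5,"rx":0,"ry":0,"rz":0,"gripper":0.5},{"dx":0,"dy":0,"dz":1.5,"rx":0,"ry":0,"rz":0,"gripper":0.5},{"dx":0,"dy":0,"dz":1.5,"rx":0,"ry":0,"rz":0,"gripper":0.5},{"dx":0,"dy":0,"dz":1.5,"rx":0,"ry":0,"rz":0,"gripper":0.5}]}}

```text
t: 7.53
eef_pos: [0.6488, -0.0277, 0.0653]
ee_rot: [-3.141, -0.0, -1.576]
force: [-4.4, 1.1, 7.7]
width: 0.0662
gripper_force: 20.0
```

```bash
python3 go.py .6486 -.0279 .0652 -1.571
```

```text
at [ 0.6488 -0.0277  0.0653] [-3.1410e+00 -1.0000e-04 -1.5755e+00] w 0.0662 gf 20.0 F [-4.4  1.1  7.7] t 7.5
(0.6486, -0.0279, 0.0652, -1.571) -> d [0.2 0.2 0.1] rz -0.005
```

>>> {"fn": "jog_arm", "kwargs": {"targets": [{"dx":0,"dy":0,"dz":-0.5,"rx":0,"ry":0,"rz":0,"gripper":0.2},{"dx":0,"dy":0,"dz":-0.5,"rx":0,"ry":0,"rz":0,"gripper":0.15},{"dx":0,"dy":0,"dz":-0.5,"rx":0,"ry":0,"rz":0,"gripper":0.1},{"dx":0,"dy":0,"dz":-0.5,"rx":0,"ry":0,"rz":0,"gripper":0},{"dx":0,"dy":0,"dz":-0.5,"rx":0,"ry":0,"rz":0,"gripper":0},{"dx":0,"dy":0,"dz":-0.5,"rx":0,"ry":0,"rz":0,"gripper":0},{"dx":0,"dy":0,"dz":-0.5,"rx":0,"ry":0,"rz":0,"gripper":0},{"dx":0,"dy":0,"dz":-0.5,"rx":0,"ry":0,"rz":0,"gripper":0}]}}

```text
t: 8.2
eef_pos: [0.6487, -0.0277, 0.0645]
ee_rot: [3.142, -0.0, -1.576]
force: [0.3, -0.1, -0.3]
width: 0.0876
gripper_force: 0.0
```

```bash
python3 go.py .4 .2222 .12 -1.571 .4 .2222 .0355 -1.571
```

```text
at [ 0.6487 -0.0277  0.0645] [ 3.1415 -0.     -1.5758] w 0.0876 gf 0.0 F [ 0.3 -0.1 -0.3] t 8.2
(0.4, 0.2222, 0.12, -1.571) -> d [-248.7  250.   -55.5] rz -0.005
(0.4, 0.2222, 0.0355, -1.571) -> d [-248.7  250.    29. ] rz -0.005
```

>>> {"fn": "jog_arm", "kwargs": {"targets": [{"dx":0,"dy":0,"dz":-15,"rx":0,"ry":0,"rz":0,"gripper":0},{"dx":0,"dy":0,"dz":-40,"rx":0,"ry":0,"rz":0,"gripper":0},{"dx":0,"dy":0,"dz":-70,"rx":0,"ry":0,"rz":0,"gripper":0},{"dx":-15,"dy":15,"dz":-90,"rx":0,"ry":0,"rz":0,"gripper":0},{"dx":-38,"dy":38,"dz":-95,"rx":0,"ry":0,"rz":0,"gripper":0},{"dx":-64,"dy":64,"dz":-95,"rx":0,"ry":0,"rz":0,"gripper":0},{"dx":-90,"dy":90,"dz":-95,"rx":0,"ry":0,"rz":0,"gripper":0},{"dx":-116,"dy":116,"dz":-95,"rx":0,"ry":0,"rz":0,"gripper":0}]}}

```text
t: 8.87
eef_pos: [0.5321, 0.0896, 0.1598]
ee_rot: [-3.141, 0.0, -1.577]
force: [0.6, 1.1, 0.4]
width: 0.0876
gripper_force: 0.0
```

>>> {"fn": "jog_arm", "kwargs": {"targets": [{"dx":-26,"dy":26,"dz":0,"rx":0,"ry":0,"rz":0,"gripper":0},{"dx":-52,"dy":52,"dz":0,"rx":0,"ry":0,"rz":0,"gripper":0},{"dx":-78,"dy":78,"dz":5,"rx":0,"ry":0,"rz":0,"gripper":0},{"dx":-102,"dy":102,"dz":20,"rx":0,"ry":0,"rz":0,"gripper":0.2},{"dx":-122,"dy":122,"dz":40,"rx":0,"ry":0,"rz":0,"gripper":0.4},{"dx":-132,"dy":133,"dz":60,"rx":0,"ry":0,"rz":0,"gripper":0.4},{"dx":-133,"dy":134,"dz":80,"rx":0,"ry":0,"rz":0,"gripper":0.4},{"dx":-133,"dy":134,"dz":90,"rx":0,"ry":0,"rz":0,"gripper":0.4}]}}

```text
t: 9.53
eef_pos: [0.3985, 0.2228, 0.068]
ee_rot: [3.141, -0.001, -1.574]
force: [-0.4, -0.1, -0.4]
width: 0.0599
gripper_force: 0.0
```

>>> {"fn": "jog_arm", "kwargs": {"targets": [{"dx":0,"dy":0,"dz":0,"rx":0,"ry":0,"rz":0,"gripper":0.4},{"dx":0,"dy":0,"dz":0,"rx":0,"ry":0,"rz":0,"gripper":0.4},{"dx":0,"dy":0,"dz":0,"rx":0,"ry":0,"rz":0,"gripper":0.4},{"dx":0,"dy":0,"dz":0,"rx":0,"ry":0,"rz":0,"gripper":0.4},{"dx":0,"dy":0,"dz":0,"rx":0,"ry":0,"rz":0,"gripper":0.4},{"dx":0,"dy":0,"dz":0,"rx":0,"ry":0,"rz":0,"gripper":0.4},{"dx":0,"dy":0,"dz":0,"rx":0,"ry":0,"rz":0,"gripper":0.4},{"dx":0,"dy":0,"dz":0,"rx":0,"ry":0,"rz":0,"gripper":0.4}]}}

```text
t: 10.2
eef_pos: [0.4001, 0.2225, 0.0698]
ee_rot: [-3.141, 0.0, -1.576]
force: [0.0, -0.0, 0.3]
width: 0.0529
gripper_force: 0.0
```

```bash
python3 go.py .4 .2222 .0355 -1.571; python3 - <<'E'
from h import *
f=grab('top'); W=world(f)
m=(np.hypot(W[...,0]-.6486,W[...,1]+.0279)<.05)&(W[...,2]>.068)&(W[...,2]<.085)
p=W[m]; print(len(p),cv2.minEnclosingCircle(p[:,:2].astype(np.float32)),p.mean(0))
f=grab('scene'); save(f,'c.png',(260,110,460,260),4)
E
```

```text
at [0.4001 0.2225 0.0698] [-3.1413e+00  5.0000e-04 -1.5760e+00] w 0.0529 gf 0.0 F [ 0.  -0.   0.3] t 10.2
(0.4, 0.2222, 0.0355, -1.571) -> d [ 0.4  0.1 34.3] rz -0.005
238 ((0.6478752493858337, -0.028429007157683372), 0.032960399985313416) [ 0.64775715 -0.02814423  0.07412602]
```

View pics/c.png

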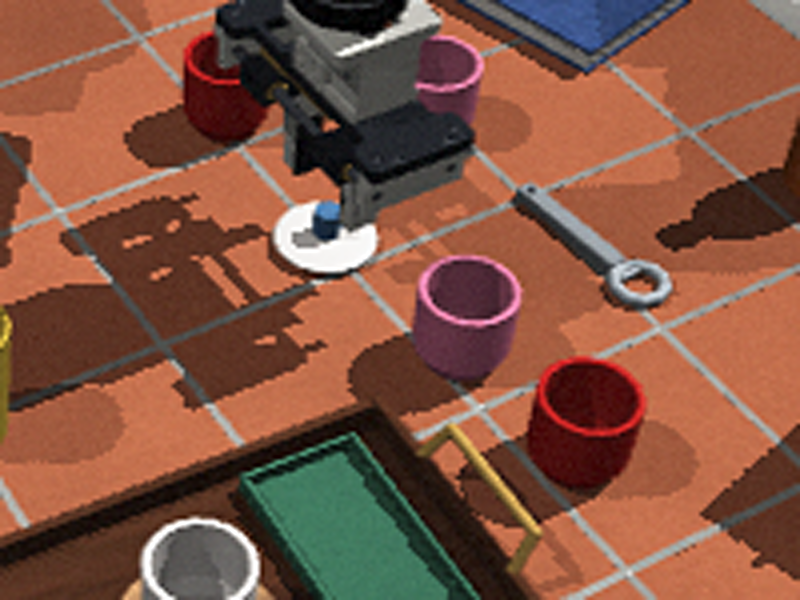

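The bowl stands on the mat, less than 1 mm off centre. The fingers straddle the blue knob at crop (327,218). I'll lower 33 mm and close.

>>> {"fn": "jog_arm", "kwargs": {"targets": [{"dx":0,"dy":0,"dz":8,"rx":0,"ry":0,"rz":0,"gripper":0.4},{"dx":0,"dy":0,"dz":18,"rx":0,"ry":0,"rz":0,"gripper":0.4},{"dx":0,"dy":0,"dz":26,"rx":0,"ry":0,"rz":0,"gripper":0.4},{"dx":0,"dy":0,"dz":31,"rx":0,"ry":0,"rz":0,"gripper":0.4},{"dx":0,"dy":0,"dz":33,"rx":0,"ry":0,"rz":0,"gripper":0.4},{"dx":0,"dy":0,"dz":33,"rx":0,"ry":0,"rz":0,"gripper":0.5},{"dx":0,"dy":0,"dz":33,"rx":0,"ry":0,"rz":0,"gripper":0.7},{"dx":0,"dy":0,"dz":33,"rx":0,"ry":0,"rz":0,"gripper":0.9}], "force": 20}}

```text
t: 10.97
eef_pos: [0.4001, 0.2227, 0.0368]
ee_rot: [-3.141, 0.0, -1.576]
force: [-0.2, 0.0, 0.4]
width: 0.0377
gripper_force: 0.0
```

>>> {"fn": "jog_arm", "kwargs": {"targets": [{"dx":0,"dy":0,"dz":0,"rx":0,"ry":0,"rz":0,"gripper":0.9},{"dx":0,"dy":0,"dz":0,"rx":0,"ry":0,"rz":0,"gripper":0.9},{"dx":0,"dy":0,"dz":0,"rx":0,"ry":0,"rz":0,"gripper":0.9},{"dx":0,"dy":0,"dz":0,"rx":0,"ry":0,"rz":0,"gripper":0.9},{"dx":0,"dy":0,"dz":0,"rx":0,"ry":0,"rz":0,"gripper":0.9},{"dx":0,"dy":0,"dz":0,"rx":0,"ry":0,"rz":0,"gripper":0.9},{"dx":0,"dy":0,"dz":0,"rx":0,"ry":0,"rz":0,"gripper":0.9},{"dx":0,"dy":0,"dz":0,"rx":0,"ry":0,"rz":0,"gripper":0.9}]}}

```text
t: 11.63
eef_pos: [0.4001, 0.2227, 0.0368]
ee_rot: [-3.141, 0.0, -1.576]
force: [-1.5, -0.5, 5.5]
width: 0.0194
gripper_force: 20.0
```

```bash
python3 go.py .648 -.028 .16 -1.571
```

```text
at [0.4001 0.2227 0.0368] [-3.1413e+00  3.0000e-04 -1.5757e+00] w 0.0194 gf 20.0 F [-1.5 -0.5  5.5] t 11.6
(0.648, -0.028, 0.16, -1.571) -> d [ 249.4 -249.2 -123.2] rz -0.005
```

>>> {"fn": "jog_arm", "kwargs": {"targets": [{"dx":0,"dy":0,"dz":-5,"rx":0,"ry":0,"rz":0,"gripper":0.9},{"dx":0,"dy":0,"dz":-17,"rx":0,"ry":0,"rz":0,"gripper":0.9},{"dx":0,"dy":0,"dz":-35,"rx":0,"ry":0,"rz":0,"gripper":0.9},{"dx":5,"dy":-5,"dz":-57,"rx":0,"ry":0,"rz":0,"gripper":0.9},{"dx":15,"dy":-15,"dz":-80,"rx":0,"ry":0,"rz":0,"gripper":0.9},{"dx":31,"dy":-31,"dz":-100,"rx":0,"ry":0,"rz":0,"gripper":0.9},{"dx":51,"dy":-51,"dz":-115,"rx":0,"ry":0,"rz":0,"gripper":0.9},{"dx":73,"dy":-73,"dz":-122,"rx":0,"ry":0,"rz":0,"gripper":0.9}]}}

```text
t: 12.3
eef_pos: [0.4738, 0.1492, 0.1613]
ee_rot: [-3.139, 0.002, -1.574]
force: [0.7, 2.4, -1.4]
width: 0.0194
gripper_force: 20.0
```

>>> {"fn": "jog_arm", "kwargs": {"targets": [{"dx":24,"dy":-24,"dz":0,"rx":0,"ry":0,"rz":0,"gripper":0.9},{"dx":48,"dy":-48,"dz":0,"rx":0,"ry":0,"rz":0,"gripper":0.9},{"dx":72,"dy":-72,"dz":0,"rx":0,"ry":0,"rz":0,"gripper":0.9},{"dx":96,"dy":-96,"dz":0,"rx":0,"ry":0,"rz":0,"gripper":0.9},{"dx":120,"dy":-120,"dz":0,"rx":0,"ry":0,"rz":0,"gripper":0.9},{"dx":142,"dy":-142,"dz":0,"rx":0,"ry":0,"rz":0,"gripper":0.9},{"dx":160,"dy":-160,"dz":0,"rx":0,"ry":0,"rz":0,"gripper":0.9},{"dx":172,"dy":-172,"dz":5,"rx":0,"ry":0,"rz":0,"gripper":0.9}]}}

```text
t: 12.97
eef_pos: [0.6454, -0.0258, 0.1538]
ee_rot: [-3.141, -0.0, -1.577]
force: [0.5, 0.2, 0.0]
width: 0.019
gripper_force: 20.0
```

>>> {"fn": "jog_arm", "kwargs": {"targets": [{"dx":4,"dy":-4,"dz":8,"rx":0,"ry":0,"rz":0,"gripper":0.9},{"dx":4,"dy":-4,"dz":18,"rx":0,"ry":0,"rz":0,"gripper":0.9},{"dx":4,"dy":-4,"dz":25,"rx":0,"ry":0,"rz":0,"gripper":0.9},{"dx":4,"dy":-4,"dz":28,"rx":0,"ry":0,"rz":0,"gripper":0.9},{"dx":4,"dy":-4,"dz":28,"rx":0,"ry":0,"rz":0,"gripper":0.9},{"dx":4,"dy":-4,"dz":28,"rx":0,"ry":0,"rz":0,"gripper":0.9},{"dx":4,"dy":-4,"dz":28,"rx":0,"ry":0,"rz":0,"gripper":0.9},{"dx":4,"dy":-4,"dz":28,"rx":0,"ry":0,"rz":0,"gripper":0.9}]}}

```text
t: 13.63
eef_pos: [0.6479, -0.0272, 0.1263]
ee_rot: [-3.14, 0.0, -1.575]
force: [-0.3, -0.1, -1.0]
width: 0.0192
gripper_force: 20.0
```

```bash
python3 go.py .648 -.028 .1068 -1.571; python3 - <<'E'
from h import *
f=grab('scene'); save(f,'d.png',(260,170,400,280),5)
E
```

```text
at [ 0.6479 -0.0272  0.1263] [-3.1405e+00  2.0000e-04 -1.5750e+00] w 0.0192 gf 20.0 F [-0.3 -0.1 -1. ] t 13.6
(0.648, -0.028, 0.1068, -1.571) -> d [ 0.8 -0.1 19.5] rz -0.004
```

View pics/d.png

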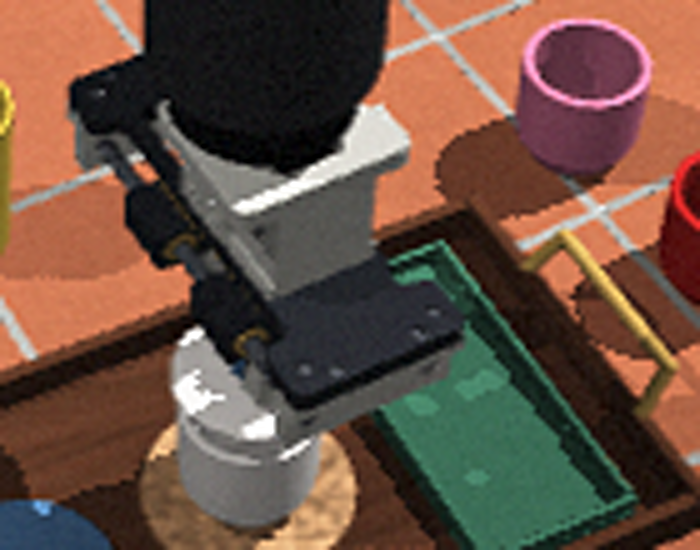

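The lid hangs level and concentric over the bowl, at crop (245,420). I'll lower it slowly.

>>> {"fn": "jog_arm", "kwargs": {"targets": [{"dx":1,"dy":0,"dz":4,"rx":0,"ry":0,"rz":0,"gripper":0.9},{"dx":1,"dy":0,"dz":8,"rx":0,"ry":0,"rz":0,"gripper":0.9},{"dx":1,"dy":0,"dz":12,"rx":0,"ry":0,"rz":0,"gripper":0.9},{"dx":1,"dy":0,"dz":14.5,"rx":0,"ry":0,"rz":0,"gripper":0.9},{"dx":1,"dy":0,"dz":16,"rx":0,"ry":0,"rz":0,"gripper":0.9},{"dx":1,"dy":0,"dz":17,"rx":0,"ry":0,"rz":0,"gripper":0.9},{"dx":1,"dy":0,"dz":17.5,"rx":0,"ry":0,"rz":0,"gripper":0.9},{"dx":1,"dy":0,"dz":18,"rx":0,"ry":0,"rz":0,"gripper":0.9}]}}

```text
t: 14.35
eef_pos: [0.6478, -0.0287, 0.1076]
ee_rot: [-3.141, 0.0, -1.576]
force: [0.1, -0.6, 0.5]
width: 0.0189
gripper_force: 20.0
```

>>> {"fn": "jog_arm", "kwargs": {"targets": [{"dx":0,"dy":0,"dz":0.3,"rx":0,"ry":0,"rz":0,"gripper":0.9},{"dx":0,"dy":0,"dz":0.6,"rx":0,"ry":0,"rz":0,"gripper":0.9},{"dx":0,"dy":0,"dz":0.9,"rx":0,"ry":0,"rz":0,"gripper":0.9},{"dx":0,"dy":0,"dz":1.2,"rx":0,"ry":0,"rz":0,"gripper":0.9},{"dx":0,"dy":0,"dz":1.5,"rx":0,"ry":0,"rz":0,"gripper":0.9},{"dx":0,"dy":0,"dz":1.5,"rx":0,"ry":0,"rz":0,"gripper":0.9},{"dx":0,"dy":0,"dz":1.5,"rx":0,"ry":0,"rz":0,"gripper":0.9},{"dx":0,"dy":0,"dz":1.5,"rx":0,"ry":0,"rz":0,"gripper":0.9}]}}

```text
t: 15.02
eef_pos: [0.6479, -0.0287, 0.107]
ee_rot: [-3.141, -0.0, -1.575]
force: [-3.0, 0.8, 5.5]
width: 0.0192
gripper_force: 20.0
```

```bash
python3 go.py .648 -.028 .1068 -1.571
```

```text
at [ 0.6479 -0.0287  0.107 ] [-3.1407e+00 -1.0000e-04 -1.5755e+00] w 0.0192 gf 20.0 F [-3.   0.8  5.5] t 15.0
(0.648, -0.028, 0.1068, -1.571) -> d [-0.7 -0.1  0.2] rz -0.004
```

>>> {"fn": "jog_arm", "kwargs": {"targets": [{"dx":0,"dy":0,"dz":-0.7,"rx":0,"ry":0,"rz":0,"gripper":0.75},{"dx":0,"dy":0,"dz":-0.7,"rx":0,"ry":0,"rz":0,"gripper":0.7},{"dx":0,"dy":0,"dz":-0.7,"rx":0,"ry":0,"rz":0,"gripper":0.6},{"dx":0,"dy":0,"dz":-0.7,"rx":0,"ry":0,"rz":0,"gripper":0.5},{"dx":0,"dy":0,"dz":-0.7,"rx":0,"ry":0,"rz":0,"gripper":0.5},{"dx":0,"dy":0,"dz":-5,"rx":0,"ry":0,"rz":0,"gripper":0.5},{"dx":0,"dy":0,"dz":-20,"rx":0,"ry":0,"rz":0,"gripper":0.5},{"dx":0,"dy":0,"dz":-45,"rx":0,"ry":0,"rz":0,"gripper":0.5}]}}

```text
t: 15.68
eef_pos: [0.646, -0.0289, 0.149]
ee_rot: [3.136, -0.001, -1.576]
force: [0.7, -0.4, -0.0]
width: 0.0438
gripper_force: 0.0
```

```bash
python3 go.py .4332 -.0755 .15 -1.571 .4332 -.0755 .073 -1.571
```

```text
at [ 0.646  -0.0289  0.149 ] [ 3.1364e+00 -7.0000e-04 -1.5762e+00] w 0.0438 gf 0.0 F [ 0.7 -0.4 -0. ] t 15.7
(0.4332, -0.0755, 0.15, -1.571) -> d [4.770e+01 2.126e+02 1.000e-01] rz -0.005
(0.4332, -0.0755, 0.073, -1.571) -> d [ 47.7 212.2  77.1] rz -0.005
```

>>> {"fn": "jog_arm", "kwargs": {"targets": [{"dx":5,"dy":22,"dz":-3,"rx":0,"ry":0,"rz":0,"gripper":0},{"dx":12,"dy":55,"dz":-5,"rx":0,"ry":0,"rz":0,"gripper":0},{"dx":20,"dy":90,"dz":-5,"rx":0,"ry":0,"rz":0,"gripper":0},{"dx":28,"dy":125,"dz":-5,"rx":0,"ry":0,"rz":0,"gripper":0},{"dx":36,"dy":160,"dz":0,"rx":0,"ry":0,"rz":0,"gripper":0},{"dx":43,"dy":192,"dz":5,"rx":0,"ry":0,"rz":0,"gripper":0},{"dx":47,"dy":210,"dz":10,"rx":0,"ry":0,"rz":0,"gripper":0},{"dx":47,"dy":214,"dz":15,"rx":0,"ry":0,"rz":0,"gripper":0}]}}

```text
t: 16.35
eef_pos: [0.4302, -0.0754, 0.1363]
ee_rot: [-3.142, 0.001, -1.577]
force: [0.3, -0.0, -0.1]
width: 0.0868
gripper_force: 0.0
```

>>> {"fn": "jog_arm", "kwargs": {"targets": [{"dx":0,"dy":0,"dz":0,"rx":0,"ry":0,"rz":0,"gripper":0},{"dx":0,"dy":0,"dz":0,"rx":0,"ry":0,"rz":0,"gripper":0},{"dx":0,"dy":0,"dz":0,"rx":0,"ry":0,"rz":0,"gripper":0},{"dx":0,"dy":0,"dz":0,"rx":0,"ry":0,"rz":0,"gripper":0},{"dx":0,"dy":0,"dz":0,"rx":0,"ry":0,"rz":0,"gripper":0},{"dx":0,"dy":0,"dz":0,"rx":0,"ry":0,"rz":0,"gripper":0},{"dx":0,"dy":0,"dz":0,"rx":0,"ry":0,"rz":0,"gripper":0},{"dx":0,"dy":0,"dz":0,"rx":0,"ry":0,"rz":0,"gripper":0}]}}

```text
t: 17.02
eef_pos: [0.4336, -0.0746, 0.136]
ee_rot: [3.141, -0.0, -1.576]
force: [0.0, 0.4, -0.7]
width: 0.0875
gripper_force: 0.0
```

```bash
python3 go.py .4332 -.0755 .073 -1.571; python3 - <<'E'
from h import *
f=grab('scene'); save(f,'e.png',(180,100,380,250),4); W=world(f)
m=(np.hypot(W[...,0]-.648,W[...,1]+.028)<.05)&(W[...,2]>.076)&(W[...,2]<.09)
p=W[m]; print(len(p),cv2.minEnclosingCircle(p[:,:2].astype(np.float32)),p.mean(0))
f=grab('top'); W=world(f)
m=(np.hypot(W[...,0]-.648,W[...,1]+.028)<.05)&(W[...,2]>.076)&(W[...,2]<.09)
p=W[m]; print(len(p),cv2.minEnclosingCircle(p[:,:2].astype(np.float32)),p.mean(0))
E
```

```text
at [ 0.4336 -0.0746  0.136 ] [ 3.1413e+00 -1.0000e-04 -1.5758e+00] w 0.0875 gf 0.0 F [ 0.   0.4 -0.7] t 17.0
(0.4332, -0.0755, 0.073, -1.571) -> d [ 0.9  0.4 63. ] rz -0.005
566 ((0.6484952569007874, -0.026638785377144814), 0.03735001012682915) [ 0.65201096 -0.02866272  0.08081863]
755 ((0.6474721431732178, -0.028888165950775146), 0.03607502952218056) [ 0.64675859 -0.02884011  0.07989616]
```

View pics/e.png

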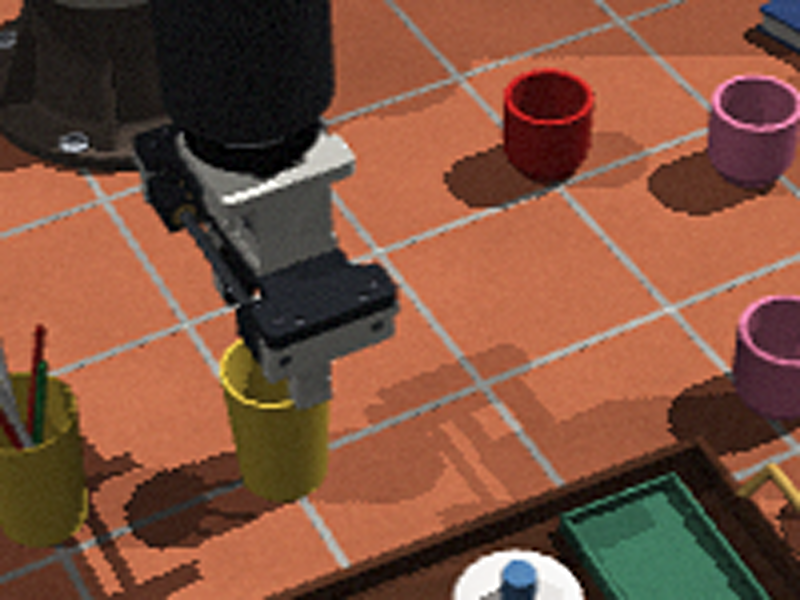

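The lid sits level on the bowl, centred. The empty cup, at crop (280,420) with no straws, is between the fingers. I'll lower 63 mm and grip lightly.

>>> {"fn": "jog_arm", "kwargs": {"targets": [{"dx":1,"dy":0,"dz":10,"rx":0,"ry":0,"rz":0,"gripper":0},{"dx":1,"dy":0,"dz":25,"rx":0,"ry":0,"rz":0,"gripper":0},{"dx":1,"dy":0,"dz":40,"rx":0,"ry":0,"rz":0,"gripper":0},{"dx":1,"dy":0,"dz":52,"rx":0,"ry":0,"rz":0,"gripper":0},{"dx":1,"dy":0,"dz":60,"rx":0,"ry":0,"rz":0,"gripper":0},{"dx":1,"dy":0,"dz":63,"rx":0,"ry":0,"rz":0,"gripper":0},{"dx":1,"dy":0,"dz":63,"rx":0,"ry":0,"rz":0,"gripper":0.2},{"dx":1,"dy":0,"dz":63,"rx":0,"ry":0,"rz":0,"gripper":0.4}], "force": 10}}

```text
t: 17.78
eef_pos: [0.4338, -0.0756, 0.0734]
ee_rot: [-3.141, -0.0, -1.576]
force: [0.2, 0.7, 1.3]
width: 0.0795
gripper_force: 0.0
```

>>> {"fn": "jog_arm", "kwargs": {"targets": [{"dx":0,"dy":0,"dz":0,"rx":0,"ry":0,"rz":0,"gripper":0.5},{"dx":0,"dy":0,"dz":0,"rx":0,"ry":0,"rz":0,"gripper":0.5},{"dx":0,"dy":0,"dz":0,"rx":0,"ry":0,"rz":0,"gripper":0.5},{"dx":0,"dy":0,"dz":0,"rx":0,"ry":0,"rz":0,"gripper":0.5},{"dx":0,"dy":0,"dz":0,"rx":0,"ry":0,"rz":0,"gripper":0.5},{"dx":0,"dy":0,"dz":0,"rx":0,"ry":0,"rz":0,"gripper":0.5},{"dx":0,"dy":0,"dz":0,"rx":0,"ry":0,"rz":0,"gripper":0.5},{"dx":0,"dy":0,"dz":0,"rx":0,"ry":0,"rz":0,"gripper":0.5}]}}

```text
t: 18.45
eef_pos: [0.4338, -0.0756, 0.0735]
ee_rot: [-3.141, 0.0, -1.576]
force: [-1.3, -0.1, 6.6]
width: 0.0677
gripper_force: 10.0
```

```bash
python3 go.py .643 -.1429 .14 -1.571
```

```text
at [ 0.4338 -0.0756  0.0735] [-3.1408  0.     -1.5756] w 0.0677 gf 10.0 F [-1.3 -0.1  6.6] t 18.4
(0.643, -0.1429, 0.14, -1.571) -> d [  66.3 -209.6  -66.3] rz -0.005
```

>>> {"fn": "jog_arm", "kwargs": {"targets": [{"dx":0,"dy":0,"dz":-4,"rx":0,"ry":0,"rz":0,"gripper":0.5},{"dx":0,"dy":0,"dz":-14,"rx":0,"ry":0,"rz":0,"gripper":0.5},{"dx":0,"dy":0,"dz":-28,"rx":0,"ry":0,"rz":0,"gripper":0.5},{"dx":3,"dy":-10,"dz":-42,"rx":0,"ry":0,"rz":0,"gripper":0.5},{"dx":9,"dy":-28,"dz":-54,"rx":0,"ry":0,"rz":0,"gripper":0.5},{"dx":17,"dy":-52,"dz":-60,"rx":0,"ry":0,"rz":0,"gripper":0.5},{"dx":25,"dy":-78,"dz":-60,"rx":0,"ry":0,"rz":0,"gripper":0.5},{"dx":33,"dy":-104,"dz":-60,"rx":0,"ry":0,"rz":0,"gripper":0.5}]}}

```text
t: 19.12
eef_pos: [0.5386, -0.1095, 0.134]
ee_rot: [-3.14, 0.0, -1.576]
force: [0.3, 0.1, 0.4]
width: 0.0677
gripper_force: 10.0
```

>>> {"fn": "jog_arm", "kwargs": {"targets": [{"dx":8,"dy":-26,"dz":0,"rx":0,"ry":0,"rz":0,"gripper":0.5},{"dx":16,"dy":-50,"dz":0,"rx":0,"ry":0,"rz":0,"gripper":0.5},{"dx":23,"dy":-72,"dz":0,"rx":0,"ry":0,"rz":0,"gripper":0.5},{"dx":29,"dy":-90,"dz":0,"rx":0,"ry":0,"rz":0,"gripper":0.5},{"dx":33,"dy":-102,"dz":6,"rx":0,"ry":0,"rz":0,"gripper":0.5},{"dx":34,"dy":-106,"dz":14,"rx":0,"ry":0,"rz":0,"gripper":0.5},{"dx":34,"dy":-106,"dz":20,"rx":0,"ry":0,"rz":0,"gripper":0.5},{"dx":34,"dy":-106,"dz":20,"rx":0,"ry":0,"rz":0,"gripper":0.5}]}}

```text
t: 19.78
eef_pos: [0.641, -0.1434, 0.1105]
ee_rot: [3.137, 0.0, -1.576]
force: [-0.7, -0.3, -1.4]
width: 0.0677
gripper_force: 10.0
```

>>> {"fn": "jog_arm", "kwargs": {"targets": [{"dx":0,"dy":0,"dz":0,"rx":0,"ry":0,"rz":0,"gripper":0.5},{"dx":0,"dy":0,"dz":0,"rx":0,"ry":0,"rz":0,"gripper":0.5},{"dx":0,"dy":0,"dz":0,"rx":0,"ry":0,"rz":0,"gripper":0.5},{"dx":0,"dy":0,"dz":0,"rx":0,"ry":0,"rz":0,"gripper":0.5},{"dx":0,"dy":0,"dz":0,"rx":0,"ry":0,"rz":0,"gripper":0.5},{"dx":0,"dy":0,"dz":0,"rx":0,"ry":0,"rz":0,"gripper":0.5},{"dx":0,"dy":0,"dz":0,"rx":0,"ry":0,"rz":0,"gripper":0.5},{"dx":0,"dy":0,"dz":0,"rx":0,"ry":0,"rz":0,"gripper":0.5}]}}

```text
t: 20.45
eef_pos: [0.6431, -0.1437, 0.1132]
ee_rot: [-3.142, 0.0, -1.576]
force: [0.1, 0.7, -0.1]
width: 0.0678
gripper_force: 10.0
```

```bash
python3 go.py .643 -.1429 .0845 -1.571; python3 - <<'E'
from h import *
f=grab('scene'); save(f,'f.png',(220,170,380,290),5)
E
```

```text
at [ 0.6431 -0.1437  0.1132] [-3.1415  0.     -1.5758] w 0.0678 gf 10.0 F [ 0.1  0.7 -0.1] t 20.4
(0.643, -0.1429, 0.0845, -1.571) -> d [-0.8  0.1 28.7] rz -0.005
```

View pics/f.png

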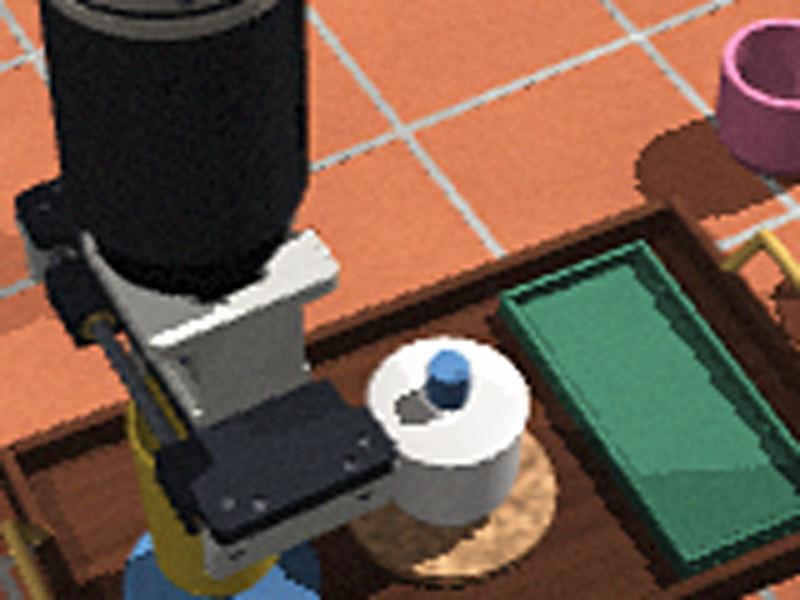

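The cup hangs over the coaster at crop (220,560), and the lidded bowl at (450,430) is clear of the gripper. I'll lower it.

>>> {"fn": "jog_arm", "kwargs": {"targets": [{"dx":-1,"dy":0,"dz":6,"rx":0,"ry":0,"rz":0,"gripper":0.5},{"dx":-1,"dy":0,"dz":13,"rx":0,"ry":0,"rz":0,"gripper":0.5},{"dx":-1,"dy":0,"dz":19,"rx":0,"ry":0,"rz":0,"gripper":0.5},{"dx":-1,"dy":0,"dz":23,"rx":0,"ry":0,"rz":0,"gripper":0.5},{"dx":-1,"dy":0,"dz":25,"rx":0,"ry":0,"rz":0,"gripper":0.5},{"dx":-1,"dy":0,"dz":26,"rx":0,"ry":0,"rz":0,"gripper":0.5},{"dx":-1,"dy":0,"dz":27,"rx":0,"ry":0,"rz":0,"gripper":0.5},{"dx":-1,"dy":0,"dz":27.5,"rx":0,"ry":0,"rz":0,"gripper":0.5}]}}

```text
t: 21.17
eef_pos: [0.6433, -0.1427, 0.0856]
ee_rot: [-3.141, -0.0, -1.576]
force: [1.0, 0.1, 0.1]
width: 0.0678
gripper_force: 10.0
```

>>> {"fn": "jog_arm", "kwargs": {"targets": [{"dx":0,"dy":0,"dz":0.3,"rx":0,"ry":0,"rz":0,"gripper":0.5},{"dx":0,"dy":0,"dz":0.6,"rx":0,"ry":0,"rz":0,"gripper":0.5},{"dx":0,"dy":0,"dz":0.9,"rx":0,"ry":0,"rz":0,"gripper":0.5},{"dx":0,"dy":0,"dz":1.2,"rx":0,"ry":0,"rz":0,"gripper":0.5},{"dx":0,"dy":0,"dz":1.5,"rx":0,"ry":0,"rz":0,"gripper":0.5},{"dx":0,"dy":0,"dz":1.8,"rx":0,"ry":0,"rz":0,"gripper":0.5},{"dx":0,"dy":0,"dz":1.8,"rx":0,"ry":0,"rz":0,"gripper":0.5},{"dx":0,"dy":0,"dz":1.8,"rx":0,"ry":0,"rz":0,"gripper":0.5}]}}

```text
t: 21.83
eef_pos: [0.6433, -0.1428, 0.0847]
ee_rot: [-3.141, -0.0, -1.576]
force: [-3.0, 0.7, 4.9]
width: 0.0679
gripper_force: 10.0
```

```bash
python3 go.py .643 -.1429 .0845 -1.571
```

```text
at [ 0.6433 -0.1428  0.0847] [-3.1409e+00 -3.0000e-04 -1.5756e+00] w 0.0679 gf 10.0 F [-3.   0.7  4.9] t 21.8
(0.643, -0.1429, 0.0845, -1.571) -> d [0.1 0.3 0.2] rz -0.005
```

Contact. I'll release and rise.

>>> {"fn": "jog_arm", "kwargs": {"targets": [{"dx":0,"dy":0,"dz":-0.5,"rx":0,"ry":0,"rz":0,"gripper":0.2},{"dx":0,"dy":0,"dz":-0.5,"rx":0,"ry":0,"rz":0,"gripper":0.15},{"dx":0,"dy":0,"dz":-0.5,"rx":0,"ry":0,"rz":0,"gripper":0.1},{"dx":0,"dy":0,"dz":-0.5,"rx":0,"ry":0,"rz":0,"gripper":0},{"dx":0,"dy":0,"dz":-0.5,"rx":0,"ry":0,"rz":0,"gripper":0},{"dx":0,"dy":0,"dz":-0.5,"rx":0,"ry":0,"rz":0,"gripper":0},{"dx":0,"dy":0,"dz":-0.5,"rx":0,"ry":0,"rz":0,"gripper":0},{"dx":0,"dy":0,"dz":-0.5,"rx":0,"ry":0,"rz":0,"gripper":0}]}}

```text
t: 22.5
eef_pos: [0.6431, -0.1427, 0.0842]
ee_rot: [3.141, -0.0, -1.576]
force: [0.2, 0.5, 0.4]
width: 0.0876
gripper_force: 0.0
```

>>> {"fn": "jog_arm", "kwargs": {"targets": [{"dx":0,"dy":0,"dz":-10,"rx":0,"ry":0,"rz":0,"gripper":0},{"dx":0,"dy":0,"dz":-28,"rx":0,"ry":0,"rz":0,"gripper":0},{"dx":0,"dy":0,"dz":-50,"rx":0,"ry":0,"rz":0,"gripper":0},{"dx":0,"dy":0,"dz":-75,"rx":0,"ry":0,"rz":0,"gripper":0},{"dx":0,"dy":0,"dz":-95,"rx":0,"ry":0,"rz":0,"gripper":0},{"dx":0,"dy":0,"dz":-100,"rx":0,"ry":0,"rz":0,"gripper":0},{"dx":0,"dy":0,"dz":-100,"rx":0,"ry":0,"rz":0,"gripper":0},{"dx":0,"dy":0,"dz":-100,"rx":0,"ry":0,"rz":0,"gripper":0}]}}

```text
t: 23.17
eef_pos: [0.643, -0.1426, 0.1846]
ee_rot: [-3.141, 0.0, -1.576]
force: [0.4, 0.3, -0.1]
width: 0.0878
gripper_force: 0.0
```

```bash
python3 go.py .493 .3797 .184 -3.06 .493 .3797 .184 0.082
```

```text
at [ 0.643  -0.1426  0.1846] [-3.1410e+00  4.0000e-04 -1.5759e+00] w 0.0878 gf 0.0 F [ 0.4  0.3 -0.1] t 23.2
(0.493, 0.3797, 0.184, -3.06) -> d [-521.5  152.7    0.7] rz 1.484
(0.493, 0.3797, 0.184, 0.082) -> d [-521.5  152.7    0.7] rz -1.658
```

>>> {"fn": "jog_arm", "kwargs": {"targets": [{"dx":-15,"dy":4,"dz":0,"rx":0,"ry":0,"rz":-0.05,"gripper":0},{"dx":-45,"dy":13,"dz":0,"rx":0,"ry":0,"rz":-0.15,"gripper":0},{"dx":-80,"dy":23,"dz":0,"rx":0,"ry":0,"rz":-0.26,"gripper":0},{"dx":-116,"dy":34,"dz":0,"rx":0,"ry":0,"rz":-0.37,"gripper":0},{"dx":-152,"dy":45,"dz":0,"rx":0,"ry":0,"rz":-0.48,"gripper":0},{"dx":-188,"dy":55,"dz":0,"rx":0,"ry":0,"rz":-0.59,"gripper":0},{"dx":-224,"dy":66,"dz":0,"rx":0,"ry":0,"rz":-0.7,"gripper":0},{"dx":-260,"dy":76,"dz":0,"rx":0,"ry":0,"rz":-0.81,"gripper":0}]}}

```text
t: 23.83
eef_pos: [0.5668, 0.1189, 0.183]
ee_rot: [3.139, 0.001, -0.761]
force: [0.1, 0.7, -0.2]
width: 0.0876
gripper_force: 0.0
```

```bash
python3 go.py  .493 .3797 .184 0.082
```

```text
at [0.5668 0.1189 0.183 ] [ 3.1395e+00  9.0000e-04 -7.6060e-01] w 0.0876 gf 0.0 F [ 0.1  0.7 -0.2] t 23.8
(0.493, 0.3797, 0.184, 0.082) -> d [-233.2 -138.    -1.1] rz -0.843
```

>>> {"fn": "jog_arm", "kwargs": {"targets": [{"dx":-29,"dy":-17,"dz":0,"rx":0,"ry":0,"rz":-0.11,"gripper":0.2},{"dx":-58,"dy":-34,"dz":0,"rx":0,"ry":0,"rz":-0.22,"gripper":0.4},{"dx":-88,"dy":-52,"dz":0,"rx":0,"ry":0,"rz":-0.33,"gripper":0.5},{"dx":-118,"dy":-70,"dz":0,"rx":0,"ry":0,"rz":-0.44,"gripper":0.5},{"dx":-148,"dy":-88,"dz":0,"rx":0,"ry":0,"rz":-0.55,"gripper":0.5},{"dx":-178,"dy":-106,"dz":10,"rx":0,"ry":0,"rz":-0.66,"gripper":0.5},{"dx":-208,"dy":-123,"dz":30,"rx":0,"ry":0,"rz":-0.77,"gripper":0.5},{"dx":-233,"dy":-138,"dz":50,"rx":0,"ry":0,"rz":-0.843,"gripper":0.5}]}}

```text
t: 24.5
eef_pos: [0.495, 0.3806, 0.1331]
ee_rot: [-3.141, 0.0, 0.084]
force: [-0.0, 0.1, -0.1]
width: 0.0448
gripper_force: 0.0
```

>>> {"fn": "jog_arm", "kwargs": {"targets": [{"dx":0,"dy":0,"dz":20,"rx":0,"ry":0,"rz":0,"gripper":0.5},{"dx":0,"dy":0,"dz":40,"rx":0,"ry":0,"rz":0,"gripper":0.5},{"dx":0,"dy":0,"dz":55,"rx":0,"ry":0,"rz":0,"gripper":0.5},{"dx":0,"dy":0,"dz":60,"rx":0,"ry":0,"rz":0,"gripper":0.5},{"dx":0,"dy":0,"dz":60,"rx":0,"ry":0,"rz":0,"gripper":0.5},{"dx":0,"dy":0,"dz":60,"rx":0,"ry":0,"rz":0,"gripper":0.5},{"dx":0,"dy":0,"dz":60,"rx":0,"ry":0,"rz":0,"gripper":0.5},{"dx":0,"dy":0,"dz":60,"rx":0,"ry":0,"rz":0,"gripper":0.5}]}}

```text
t: 25.17
eef_pos: [0.4967, 0.379, 0.0754]
ee_rot: [-3.14, -0.001, 0.077]
force: [-0.0, -0.8, 0.6]
width: 0.0436
gripper_force: 0.0
```

```bash
python3 go.py  .493 .3797 .027 0.082;  python3 - <<'E'
from h import *
f=grab('scene'); save(f,'g.png',(330,90,490,210),5)
E
```

```text
at [0.4967 0.379  0.0754] [-3.1402e+00 -1.3000e-03  7.7000e-02] w 0.0436 gf 0.0 F [-0.  -0.8  0.6] t 25.2
(0.493, 0.3797, 0.027, 0.082) -> d [-3.7 -0.9 48.4] rz -0.005
```

View pics/g.png

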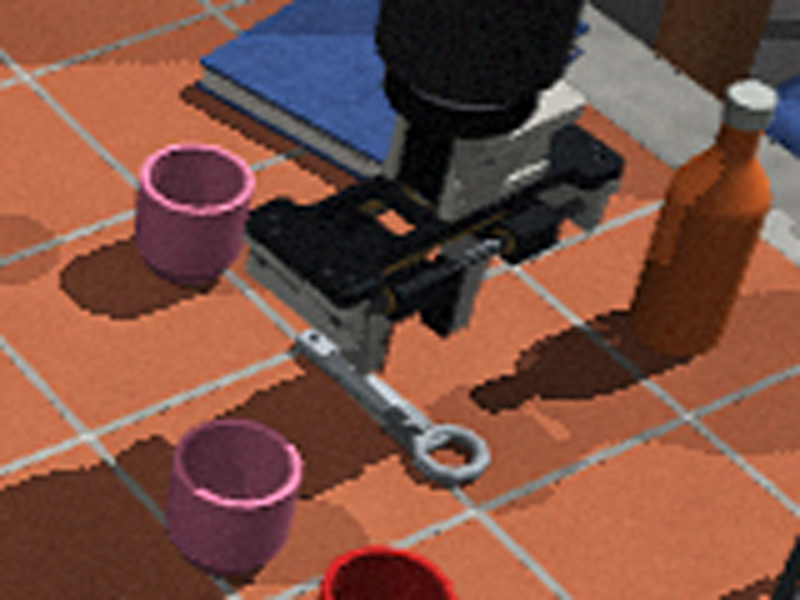

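The fingers straddle the opener bar, which runs from crop (310,340) to the ring at (450,455), and the pink cups are clear. I'll lower so the tips are about 4.5 mm above the table and close.

>>> {"fn": "jog_arm", "kwargs": {"targets": [{"dx":-4,"dy":-1,"dz":10,"rx":0,"ry":0,"rz":-0.005,"gripper":0.5},{"dx":-4,"dy":-1,"dz":25,"rx":0,"ry":0,"rz":-0.005,"gripper":0.5},{"dx":-4,"dy":-1,"dz":38,"rx":0,"ry":0,"rz":-0.005,"gripper":0.5},{"dx":-4,"dy":-1,"dz":45,"rx":0,"ry":0,"rz":-0.005,"gripper":0.5},{"dx":-4,"dy":-1,"dz":48,"rx":0,"ry":0,"rz":-0.005,"gripper":0.5},{"dx":-4,"dy":-1,"dz":49,"rx":0,"ry":0,"rz":-0.005,"gripper":0.5},{"dx":-4,"dy":-1,"dz":49,"rx":0,"ry":0,"rz":-0.005,"gripper":0.7},{"dx":-4,"dy":-1,"dz":49,"rx":0,"ry":0,"rz":-0.005,"gripper":0.95}], "force": 30}}

```text
t: 25.88
eef_pos: [0.4924, 0.3797, 0.0258]
ee_rot: [-3.141, -0.001, 0.082]
force: [-0.3, 0.3, 0.8]
width: 0.0352
gripper_force: 0.0
```

>>> {"fn": "jog_arm", "kwargs": {"targets": [{"dx":0,"dy":0,"dz":0,"rx":0,"ry":0,"rz":0,"gripper":0.95},{"dx":0,"dy":0,"dz":0,"rx":0,"ry":0,"rz":0,"gripper":0.95},{"dx":0,"dy":0,"dz":0,"rx":0,"ry":0,"rz":0,"gripper":0.95},{"dx":0,"dy":0,"dz":0,"rx":0,"ry":0,"rz":0,"gripper":0.95},{"dx":0,"dy":0,"dz":0,"rx":0,"ry":0,"rz":0,"gripper":0.95},{"dx":0,"dy":0,"dz":0,"rx":0,"ry":0,"rz":0,"gripper":0.95},{"dx":0,"dy":0,"dz":0,"rx":0,"ry":0,"rz":0,"gripper":0.95},{"dx":0,"dy":0,"dz":0,"rx":0,"ry":0,"rz":0,"gripper":0.95}]}}

```text
t: 26.55
eef_pos: [0.4923, 0.3797, 0.0258]
ee_rot: [-3.141, -0.001, 0.082]
force: [-1.0, 0.3, 5.7]
width: 0.0154
gripper_force: 30.0
```

```bash
python3 go.py  .6545 .097 .17 -0.054
```

```text
at [0.4923 0.3797 0.0258] [-3.141e+00 -7.000e-04  8.240e-02] w 0.0154 gf 30.0 F [-1.   0.3  5.7] t 26.6
(0.6545, 0.097, 0.17, -0.054) -> d [ 138.5  295.  -144.3] rz 0.136
```

>>> {"fn": "jog_arm", "kwargs": {"targets": [{"dx":0,"dy":0,"dz":-4,"rx":0,"ry":0,"rz":0,"gripper":0.95},{"dx":0,"dy":0,"dz":-14,"rx":0,"ry":0,"rz":0,"gripper":0.95},{"dx":0,"dy":0,"dz":-32,"rx":0,"ry":0,"rz":0,"gripper":0.95},{"dx":0,"dy":0,"dz":-58,"rx":0,"ry":0,"rz":0,"gripper":0.95},{"dx":5,"dy":10,"dz":-85,"rx":0,"ry":0,"rz":0,"gripper":0.95},{"dx":14,"dy":28,"dz":-105,"rx":0,"ry":0,"rz":0.02,"gripper":0.95},{"dx":26,"dy":54,"dz":-120,"rx":0,"ry":0,"rz":0.04,"gripper":0.95},{"dx":39,"dy":82,"dz":-124,"rx":0,"ry":0,"rz":0.06,"gripper":0.95}]}}

```text
t: 27.22
eef_pos: [0.5388, 0.3014, 0.1532]
ee_rot: [-3.139, -0.004, 0.023]
force: [0.6, -0.1, -1.2]
width: 0.0153
gripper_force: 30.0
```

```bash
python3 go.py  .6545 .092 .15 -0.054
```

```text
at [0.5388 0.3014 0.1532] [-3.1387 -0.0037  0.0234] w 0.0153 gf 30.0 F [ 0.6 -0.1 -1.2] t 27.2
(0.6545, 0.092, 0.15, -0.054) -> d [110.8 212.    3. ] rz 0.077
```

>>> {"fn": "jog_arm", "kwargs": {"targets": [{"dx":15,"dy":28,"dz":0,"rx":0,"ry":0,"rz":0.01,"gripper":0.95},{"dx":30,"dy":58,"dz":0,"rx":0,"ry":0,"rz":0.02,"gripper":0.95},{"dx":46,"dy":88,"dz":0,"rx":0,"ry":0,"rz":0.035,"gripper":0.95},{"dx":62,"dy":118,"dz":0,"rx":0,"ry":0,"rz":0.05,"gripper":0.95},{"dx":77,"dy":148,"dz":0,"rx":0,"ry":0,"rz":0.06,"gripper":0.95},{"dx":92,"dy":176,"dz":0,"rx":0,"ry":0,"rz":0.07,"gripper":0.95},{"dx":104,"dy":199,"dz":5,"rx":0,"ry":0,"rz":0.077,"gripper":0.95},{"dx":111,"dy":211,"dz":15,"rx":0,"ry":0,"rz":0.077,"gripper":0.95}]}}

```text
t: 27.88
eef_pos: [0.6548, 0.0897, 0.1357]
ee_rot: [-3.141, -0.002, -0.057]
force: [0.2, 0.8, -0.6]
width: 0.0154
gripper_force: 30.0
```

>>> {"fn": "jog_arm", "kwargs": {"targets": [{"dx":0,"dy":0,"dz":15,"rx":0,"ry":0,"rz":0,"gripper":0.95},{"dx":0,"dy":0,"dz":35,"rx":0,"ry":0,"rz":0,"gripper":0.95},{"dx":0,"dy":0,"dz":50,"rx":0,"ry":0,"rz":0,"gripper":0.95},{"dx":0,"dy":0,"dz":55,"rx":0,"ry":0,"rz":0,"gripper":0.95},{"dx":0,"dy":0,"dz":55,"rx":0,"ry":0,"rz":0,"gripper":0.95},{"dx":0,"dy":0,"dz":55,"rx":0,"ry":0,"rz":0,"gripper":0.95},{"dx":0,"dy":0,"dz":55,"rx":0,"ry":0,"rz":0,"gripper":0.95},{"dx":0,"dy":0,"dz":55,"rx":0,"ry":0,"rz":0,"gripper":0.95}]}}

```text
t: 28.55
eef_pos: [0.654, 0.0928, 0.0806]
ee_rot: [-3.141, -0.002, -0.054]
force: [-0.2, -0.2, -1.1]
width: 0.0151
gripper_force: 30.0
```

>>> {"fn": "jog_arm", "kwargs": {"targets": [{"dx":0,"dy":0,"dz":0,"rx":0,"ry":0,"rz":0,"gripper":0.95},{"dx":0,"dy":0,"dz":0,"rx":0,"ry":0,"rz":0,"gripper":0.95},{"dx":0,"dy":0,"dz":0,"rx":0,"ry":0,"rz":0,"gripper":0.95},{"dx":0,"dy":0,"dz":0,"rx":0,"ry":0,"rz":0,"gripper":0.95},{"dx":0,"dy":0,"dz":0,"rx":0,"ry":0,"rz":0,"gripper":0.95},{"dx":0,"dy":0,"dz":0,"rx":0,"ry":0,"rz":0,"gripper":0.95},{"dx":0,"dy":0,"dz":0,"rx":0,"ry":0,"rz":0,"gripper":0.95},{"dx":0,"dy":0,"dz":0,"rx":0,"ry":0,"rz":0,"gripper":0.95}]}}

```text
t: 29.22
eef_pos: [0.6534, 0.0923, 0.0792]
ee_rot: [3.142, 0.0, -0.055]
force: [0.7, 0.5, -1.3]
width: 0.0157
gripper_force: 30.0
```

```bash
python3 go.py  .6545 .092 .0415 -0.054;  python3 - <<'E'
from h import *
f=grab('scene'); save(f,'i.png',(270,160,430,280),5)
E
```

```text
at [0.6534 0.0923 0.0792] [ 3.1416  0.     -0.0549] w 0.0157 gf 30.0 F [ 0.7  0.5 -1.3] t 29.2
(0.6545, 0.092, 0.0415, -0.054) -> d [ 1.2  0.2 37.7] rz -0.001
```

View pics/i.png

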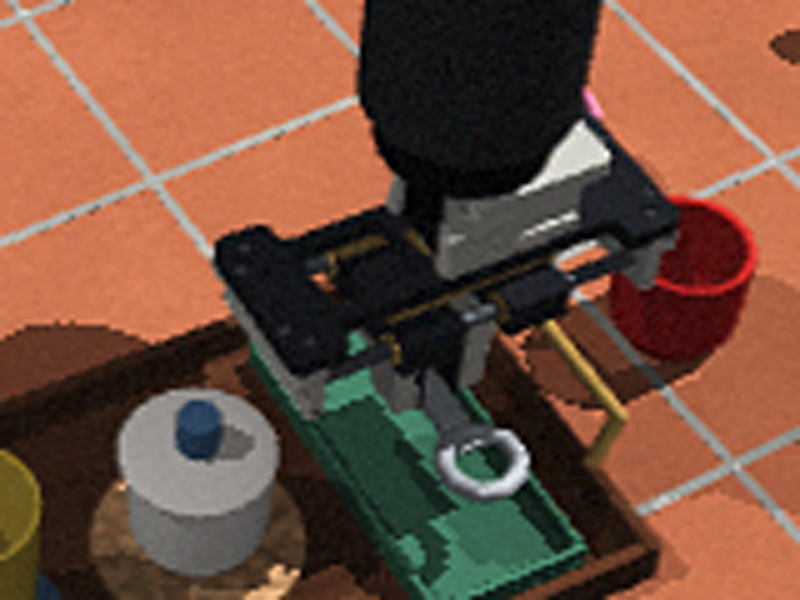

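The opener is level over the dish, with its ring at crop (485,462). The body's end at (290,390) is just beside the lid, so I'll lower in two stages and watch the force.

>>> {"fn": "jog_arm", "kwargs": {"targets": [{"dx":1,"dy":0,"dz":5,"rx":0,"ry":0,"rz":0,"gripper":0.95},{"dx":1,"dy":0,"dz":12,"rx":0,"ry":0,"rz":0,"gripper":0.95},{"dx":1,"dy":0,"dz":19,"rx":0,"ry":0,"rz":0,"gripper":0.95},{"dx":1,"dy":0,"dz":25,"rx":0,"ry":0,"rz":0,"gripper":0.95},{"dx":1,"dy":0,"dz":29,"rx":0,"ry":0,"rz":0,"gripper":0.95},{"dx":1,"dy":0,"dz":31,"rx":0,"ry":0,"rz":0,"gripper":0.95},{"dx":1,"dy":0,"dz":32,"rx":0,"ry":0,"rz":0,"gripper":0.95},{"dx":1,"dy":0,"dz":32,"rx":0,"ry":0,"rz":0,"gripper":0.95}]}}

```text
t: 29.93
eef_pos: [0.6543, 0.0922, 0.047]
ee_rot: [3.141, 0.0, -0.055]
force: [-0.1, -0.3, 0.1]
width: 0.0151
gripper_force: 30.0
```

```bash
python3 go.py  .6545 .092 .0415 -0.054;  python3 - <<'E'
from h import *
f=grab('scene'); save(f,'j.png',(270,180,390,270),6)
E
```

```text
at [0.6543 0.0922 0.047 ] [ 3.1414e+00  3.0000e-04 -5.4800e-02] w 0.0151 gf 30.0 F [-0.1 -0.3  0.1] t 29.9
(0.6545, 0.092, 0.0415, -0.054) -> d [0.2 0.2 5.5] rz -0.001
```

View pics/j.png

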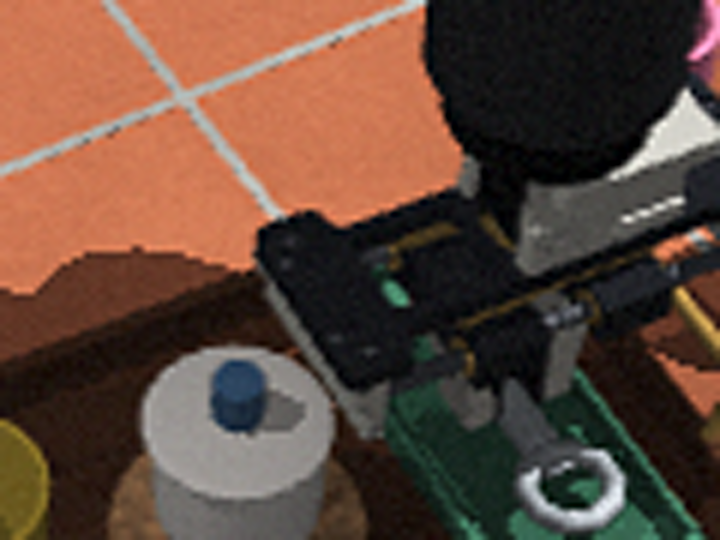

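```bash
python3 - <<'E'
from h import *
f=load('scene'); W=world(f)
# body end: points near y -.01...03, x .60-.70
m=(W[...,0]>.60)&(W[...,0]<.71)&(W[...,1]>-.02)&(W[...,1]<.04)&(W[...,2]>.05)&(f['frame'].max(-1)<140)
p=W[m]
for a in np.arange(-.02,.04,.006):
    q=p[(p[:,1]>=a)&(p[:,1]<a+.006)]
    if len(q): print(round(a,3),len(q),'z',np.percentile(q[:,2],[1,5,50,95]).round(3),'x',q[:,0].min().round(3),q[:,0].max().round(3))
for u,v in((370,430),(375,420),(340,400),(350,420),(310,350)):
    print(u,v,W[180+v//6,270+u//6].round(3))
E
```

```text
-0.02 35 z [0.053 0.055 0.081 0.102] x 0.624 0.683
-0.014 30 z [0.052 0.055 0.08  0.084] x 0.63 0.681
-0.008 78 z [0.057 0.077 0.128 0.136] x 0.615 0.689
-0.002 148 z [0.071 0.079 0.13  0.136] x 0.612 0.689
0.004 166 z [0.077 0.079 0.13  0.136] x 0.612 0.69
0.01 86 z [0.11  0.127 0.134 0.137] x 0.611 0.691
0.016 81 z [0.105 0.111 0.134 0.137] x 0.612 0.689
0.022 63 z [0.106 0.108 0.133 0.136] x 0.612 0.683
0.028 34 z [0.102 0.105 0.132 0.136] x 0.626 0.683
0.034 37 z [0.107 0.107 0.129 0.137] x 0.627 0.685
370 430 [0.689 0.003 0.102]
375 420 [0.689 0.006 0.104]
340 400 [0.667 0.005 0.093]
350 420 [0.625 0.042 0.008]
310 350 [0.644 0.006 0.096]
```

The underside of the body's end is at about 0.092, 10 mm above the lid disc at 0.082, as computed. I'll go 5 mm lower and release.

>>> {"fn": "jog_arm", "kwargs": {"targets": [{"dx":0,"dy":0,"dz":2,"rx":0,"ry":0,"rz":0,"gripper":0.95},{"dx":0,"dy":0,"dz":4,"rx":0,"ry":0,"rz":0,"gripper":0.95},{"dx":0,"dy":0,"dz":5,"rx":0,"ry":0,"rz":0,"gripper":0.95},{"dx":0,"dy":0,"dz":5,"rx":0,"ry":0,"rz":0,"gripper":0.95},{"dx":0,"dy":0,"dz":5,"rx":0,"ry":0,"rz":0,"gripper":0.95},{"dx":0,"dy":0,"dz":5,"rx":0,"ry":0,"rz":0,"gripper":0.74},{"dx":0,"dy":0,"dz":5,"rx":0,"ry":0,"rz":0,"gripper":0.74},{"dx":0,"dy":0,"dz":5,"rx":0,"ry":0,"rz":0,"gripper":0.74}]}}

```text
t: 30.65
eef_pos: [0.6545, 0.0923, 0.0425]
ee_rot: [-3.141, -0.0, -0.055]
force: [0.1, -1.1, 0.6]
width: 0.0226
gripper_force: 0.0
```

>>> {"fn": "jog_arm", "kwargs": {"targets": [{"dx":0,"dy":0,"dz":0,"rx":0,"ry":0,"rz":0,"gripper":0.74},{"dx":0,"dy":0,"dz":-3,"rx":0,"ry":0,"rz":0,"gripper":0.74},{"dx":0,"dy":0,"dz":-12,"rx":0,"ry":0,"rz":0,"gripper":0.74},{"dx":0,"dy":0,"dz":-30,"rx":0,"ry":0,"rz":0,"gripper":0.74},{"dx":0,"dy":0,"dz":-60,"rx":0,"ry":0,"rz":0,"gripper":0.74},{"dx":0,"dy":0,"dz":-95,"rx":0,"ry":0,"rz":0,"gripper":0.74},{"dx":0,"dy":0,"dz":-125,"rx":0,"ry":0,"rz":0,"gripper":0.74},{"dx":0,"dy":0,"dz":-140,"rx":0,"ry":0,"rz":0,"gripper":0.74}]}}

```text
t: 31.32
eef_pos: [0.656, 0.0926, 0.188]
ee_rot: [-3.14, -0.006, -0.054]
force: [0.7, 0.4, 0.5]
width: 0.0226
gripper_force: 0.0
```

>>> {"fn": "jog_arm", "kwargs": {"targets": [{"dx":-20,"dy":-20,"dz":0,"rx":0,"ry":0,"rz":0,"gripper":0.74},{"dx":-40,"dy":-45,"dz":0,"rx":0,"ry":0,"rz":0,"gripper":0.74},{"dx":-60,"dy":-70,"dz":0,"rx":0,"ry":0,"rz":0,"gripper":0.74},{"dx":-80,"dy":-95,"dz":0,"rx":0,"ry":0,"rz":0,"gripper":0.74},{"dx":-100,"dy":-120,"dz":0,"rx":0,"ry":0,"rz":0,"gripper":0.74},{"dx":-120,"dy":-145,"dz":0,"rx":0,"ry":0,"rz":0,"gripper":0.74},{"dx":-140,"dy":-170,"dz":0,"rx":0,"ry":0,"rz":0,"gripper":0.74},{"dx":-150,"dy":-180,"dz":0,"rx":0,"ry":0,"rz":0,"gripper":0.74}]}}

```text
t: 31.98
eef_pos: [0.5129, 0.2828, 0.1835]
ee_rot: [-3.14, -0.001, -0.053]
force: [0.3, -0.6, 0.1]
width: 0.0228
gripper_force: 0.0
```

```bash
python3 go.py;  python3 - <<'E'
from h import *
f=grab('scene'); save(f,'k.png',(180,130,440,340),3)
f=grab('top'); W=world(f)
for n,c,lo,hi in(('lid',(.648,-.028),.076,.09),('cup',(.643,-.143),.098,.115),('straw',(.3922,-.2239),.088,.105)):
    m=(np.hypot(W[...,0]-c[0],W[...,1]-c[1])<.05)&(W[...,2]>lo)&(W[...,2]<hi)
    p=W[m]; print(n,len(p),cv2.minEnclosingCircle(p[:,:2].astype(np.float32)))
E
```

```text
at [0.5129 0.2828 0.1835] [-3.1402e+00 -1.0000e-03 -5.3000e-02] w 0.0228 gf 0.0 F [ 0.3 -0.6  0.1] t 32.0
lid 750 ((0.6474091410636902, -0.028900161385536194), 0.03591445833444595)
cup 192 ((0.6417473554611206, -0.14218772947788239), 0.03419031575322151)
straw 195 ((0.39222294092178345, -0.22444219887256622), 0.03390640765428543)
```

View pics/k.png

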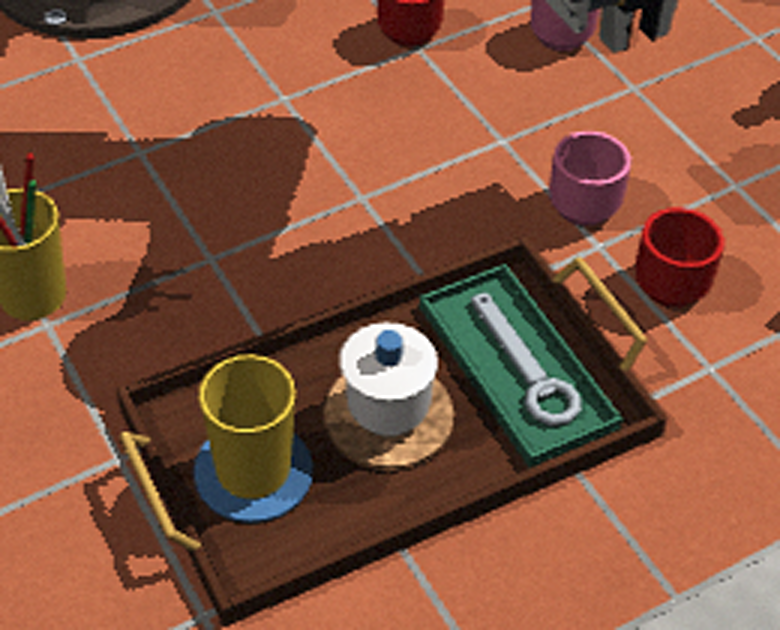

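The picture shows everything in place: the cup upright on the coaster (250,440), the lidded bowl on the cork (388,390) and the opener flat in the dish (525,365). The straw cup hasn't moved and the gripper is clear, so I'm handing in.

```bash
python3 -c "
from h import *
print(arm.job_done())"
```

```text
the job is handed in; nothing more can be done
None
```

The job is handed in at about 32 s: the sugar bowl stands on the cork mat with its lid on, the empty yellow cup stands on the blue coaster, the opener lies flat in the green dish (let go about 5 mm above its floor), and the straw cup and spreader were left alone.

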